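# Load the ratchet-clamped drilling fixture

### The arm

A 6-joint arm with a two-finger parallel gripper is mounted at the origin on the work surface. World frame = base frame: x ahead of the robot, y to its left, z up, the work surface at z = 0. Lengths are in m, angles in rad, forces in N, time in s.
With the tool pointing down it reaches from about 0.3 to 0.875 m from the base axis. Payload 6.4 kg.
Tool frame: the origin (TCP) lies on the centre line of the jaws, within the pads' length; the fingertips stand 25 mm ahead of it and the grasp point (between the pads) lies 6 mm ahead of it; z points along the fingers, y is the line along which they close (so a half turn about z gives the same grasp; the last joint's range is limited). The gripper opens to 85 mm and grips with 20 to 120 N. Pads are 22 mm wide; open, the fingers measure 114 mm over their backs; the gripper's body (76 mm by 85 mm) begins 54 mm behind the grasp point. The pads swing forward as they close: fully open they stand 13 mm farther back than shut.
Start: joints at [0.915, 0.181, 1.607, -0, 1.354, -0.206], TCP at [0.25, 0.518, 0.256] pointing down, gripper open.
Joint ranges: [-2.99, 2.99], [-0.89, 2.07], [0.3, 2.58], [-1.14, 4.28], [0, 2.63], [-3.12, 3.12]. Speed limits (rad/s): [2.57, 2.57, 3.01, 3.14, 3.14, 3.14].

### API

Orientations are given as a unit quaternion [x, y, z, w].
In Python, from plant import r gives the robot as it stands.
- The arm moves only by the tool apply_moves, never from a script. Its argument "rows" is a list of rows, each an object with "translation": the shift along the tool's x, y, z in cm, a list of three; "angular": the turn, a rotation vector about the tool's x, y, z in degrees, a list of three; "claw": the opening in per cent of the stroke, from 0 (shut) to 100 (fully open). In form: [{"translation": [x, y, z], "angular": [ax, ay, az], "claw": claw}, ...]. A call has 1 to 20 rows; each row is the pose to reach, as a shift and turn from the pose commanded when the call began, along the tool's axes at that moment; what a row does not reach only later rows make up. A row lasts 1/10 s, in which the tool goes at most 50 mm and 8.59 degrees, less where a joint would pass 70% of its speed; a pose out of reach is approached as far as the arm can. A call with a gripper value outside its range is refused whole. The fingers move at their own pace and stop on an object; "newtons" is the grip in N (left out, the last holds). Time passes only in rows, so rows that repeat a pose let the fingers close. It gives the time, the measured TCP pose, the force, the opening and the grip force at its end, in the units of the state.
- r.state(): the state, without advancing time (a new reading comes with each control period).
- r.read_camera(name): name is "scene" or "top"; returns (picture, depth): 420x560x3 uint8, red, green, blue; 420x560 float32, m along the optical axis (not along the pixel's ray), 0 where there is no reading.
- r.calibration(name): a dict with "camera_matrix" (3x3 intrinsics, pixels), "dist" ([k1, k2, p1, p2, k3] as OpenCV has them; the pictures are not rectified), "R" (3x3) and "t" (3): a world point X has camera coordinates R X + t. Camera axes: x right, y down, z forward; pixel columns grow to the right and rows downward; lengths in m; the calibration is good to about 2 mm. A picture is of the moment at which its call begins. calibration takes no time and is no camera call.
- r.job_done(): hands the job in; it is judged then, once.
The state is a dict: "time": time; "q": joint angles; "qd": joint speeds; "joint_efforts": joint torques, N m; "tcp_pos": TCP position; "tool_rot": TCP orientation; "wrist_force": force on the tool from outside, world axes, zero at the start; "ft_torque": the same for the moment, N m; "grip_width": finger opening in m; "grip_force": force on a finger pad.
Only numpy, scipy, OpenCV 4.12 (cv2) and the standard library are available. Lean on these libraries where they do the work, as an engineer would, in place of code of your own. Each camera call takes 0.05 s, during which the arm holds its last target. There are 200 camera calls.

### The job

Get the post feet ready for drilling. Flip the red pawl lever of the ratchet over to release and work the ratchet handle to and fro until the red clamp bar is fully open; set every post foot that is on the bench into a nest of its own, flat down over its round and diamond pins. Then flip the pawl lever back to clamp and work the handle until the bar is fully closed over the feet, leaving the hammer, the oil can and the blue screw tray where they are.

Things in the scene. Friction and masses are not known exactly. Their poses are not given: they have to be found in the camera images.
- foot0_mid (a point): Steel post foot: base plate 100 x 55 x 8 mm (long along x) with a yellow square stub, 28 x 28 mm and 50 mm tall, at its centre (58 mm tall in all, 0.3 to 0.5 kg; take it by the stub). Two 12.5 mm square holes at x = +26 and -26 mm, both alike: it fits either way round. This point is on the stub's axis, 35 mm above the underside; z up. May be absent.
- foot1_mid (a point): Steel post foot: base plate 100 x 55 x 8 mm (long along x) with a yellow square stub, 28 x 28 mm and 50 mm tall, at its centre (58 mm tall in all, 0.3 to 0.5 kg; take it by the stub). Two 12.5 mm square holes at x = +26 and -26 mm, both alike: it fits either way round. This point is on the stub's axis, 35 mm above the underside; z up. May be absent.
- foot2_mid (a point): Steel post foot: base plate 100 x 55 x 8 mm (long along x) with a yellow square stub, 28 x 28 mm and 50 mm tall, at its centre (58 mm tall in all, 0.3 to 0.5 kg; take it by the stub). Two 12.5 mm square holes at x = +26 and -26 mm, both alike: it fits either way round. This point is on the stub's axis, 35 mm above the underside; z up. May be absent.
- nest0 (a point): Right-hand (nearest the ratchet) nest on the green fixture, a place for one foot (any foot). This point is where the foot's own point is when the foot is fully home; the fixture's top is 35 mm below it. Round steel pin at x = -26 mm, brass diamond pin at x = +26 mm. x points to the clamp bar, z up.
- nest1 (a point): Middle nest on the green fixture, a place for one foot (any foot). This point is where the foot's own point is when the foot is fully home; the fixture's top is 35 mm below it. Round steel pin at x = -26 mm, brass diamond pin at x = +26 mm. x points to the clamp bar, z up.
- nest2 (a point): Left-hand (farthest from the ratchet) nest on the green fixture, a place for one foot (any foot). This point is where the foot's own point is when the foot is fully home; the fixture's top is 35 mm below it. Round steel pin at x = -26 mm, brass diamond pin at x = +26 mm. x points to the clamp bar, z up.
- fixture: Green fixture, top 12 mm above the bench, x and z as the nests'. Nests are 72 mm apart along y. Each nest's round pin is 10 mm across, its diamond pin 10 mm over the corners; both are 13.5 mm tall with tapered tops that take in a hole up to 3 mm off (wiggle a little if it hangs).
- clamp_bar (a joint): How far the red clamp bar is open, m: 0 closed (its lip covers 10 mm of the far end of the feet, 2.5 mm above their plates), 0.018 fully open (8 mm clear of them). It lies along y beyond the nests and slides along their x. Only the ratchet screw moves it, 12 mm per rad (1.5 rad in all; clockwise from above closes); it stays where left.
- pawl_lever (a joint): Angle of the red pawl lever against the ratchet handle, rad, growing clockwise from above: +0.35 (stop) = clamp: the handle turns the screw clockwise and slips back freely; -0.35 (stop) = release: it turns it anticlockwise only. Stays where put. It pivots on the handle 60 mm out from the screw axis and points in to the axis.
- pawl_post (a point): Red upright post on the lever's free end, 12 mm across, 22 mm below to 18 mm above this point, 45 mm from the lever's pivot; about 3 N moves it. The steel handle's top is 28 mm below this point. Looking out from the screw axis along the handle, the post is 15 mm left of the handle's centre line for clamp, 15 mm right for release.
- ratchet_handle (a joint): Angle of the ratchet handle, rad, growing clockwise from above, -0.5 to +0.5; at 0 it points along minus x of the nests. Stays where left. About 7 N at the knob while it drives the screw, 2 N when it slips back. 18 teeth: up to 0.35 rad of each stroke is lost before it bites, so opening or closing takes several strokes.
- handle_knob (a point): Black round upright knob at the outer end of the ratchet handle, 26 mm across and 52 mm tall (its foot 28 mm below this point, its top 24 mm above it), 150 mm from the screw axis; this point is on the knob's axis.
- spindle_axis (a point): Point on the upright axis of the ratchet screw, 60 mm above the bench, to the right of nest0: the handle swings about it.
- hammer_at (a point): Hammer lying on the bench, a bystander to leave alone; point near its middle.
- oil_can_at (a point): Small can, 60 mm across and 110 mm tall, a bystander to leave alone; centre of its underside.
- screw_tray_at (a point): Blue open tray, 80 x 110 x 35 mm, a bystander to leave alone; centre of its underside.
- foot0: The same post foot; its origin is the centre of its underside, axes as for its middle point.
- foot1: The same post foot; its origin is the centre of its underside, axes as for its middle point.
- foot2: The same post foot; its origin is the centre of its underside, axes as for its middle point.
Not all that is in view belongs to the job. Leave any pink look-alike of the foot0 alone. What is shaped like the foot2 but black is not meant.

How it is judged:
By the outcome, as a careful person would: the job done as asked, in the order asked, and still so for the second after the job is handed in, with the robot touching nothing.
Of foot0, foot1, foot2 only 2 to 3 are there at a start; the rules pass over those that are not, and their reading is None.
At some moment in a run one of foot0, foot1, foot2 may be knocked a few centimetres aside while the robot is not near it.
Once in a run the grip may slacken for a moment while it holds something.
It also fails if it takes over 210 s, if anything falls off the work surface, if the arm or the gripper's body presses on something with over 40 N, if the wrist force passes 120 N, or if a joint passes its speed limit or range.

## Working session

There is one attempt and no reset: what is moved stays moved. The work goes in short steps, Python scripts to look and compute and a tool call to move; the robot and the scene stay as the last step left them, time stands still between calls to the robot, and variables do not carry over. Pictures are saved under pics/ and viewed, at most 14 in all, crops included, and the job is handed in when it is done.

Besides the shell and the picture viewer there is one more tool, called after "Request:" by a JSON object that holds its "api" and its "payload", one argument or row to a line. apply_moves: Moves the arm, as the interface text tells. Its arguments: {"type":"object","properties":{"rows":{"type":"array"},"newtons":{"type":"number"}},"required":["rows"]}

```bash
ls; mkdir -p pics; cat > h.py <<'E'
import numpy as np, cv2
from plant import r
def shot(name, tag):
    im,d=r.read_camera(name); cv2.imwrite(f'pics/{tag}.png',im[:,:,::-1]); np.savez(f'pics/{tag}.npz',im=im,d=d); return im,d
def cal(name):
    c=r.calibration(name); return [np.array(c[k],float) for k in('camera_matrix','dist','R','t')]
def ray(name,uv,z):
    K,D,R,t=cal(name); p=cv2.undistortPoints(np.array(uv,float).reshape(-1,1,2),K,D)[:,0]
    v=np.c_[p,np.ones(len(p))]@R; o=-R.T@t
    return o+v*((z-o[2])/v[:,2])[:,None]
def cloud(name,d):
    h,w=d.shape; K,D,R,t=cal(name); u,v=np.meshgrid(np.arange(w),np.arange(h))
    p=cv2.undistortPoints(np.stack([u,v],-1).reshape(-1,1,2).astype(float),K,D)[:,0]
    X=(np.c_[p,np.ones(len(p))]*d.reshape(-1,1)-t)@R
    return X.reshape(h,w,3)
E
python3 - <<'E'
from h import *
shot('scene','s0');shot('top','t0')
for n in('scene','top'):
    c=cal(n);print(n,c[0][0,0],-c[2].T@c[3],c[2])
E
```

```text
pics
scene 413.35850383529083 [ 1.33380797 -0.00471575  0.73617029] [[ 0.12184911  0.99236649  0.01901432]
 [ 0.62401079 -0.0616944  -0.77897646]
 [-0.77185706  0.10678273 -0.62676481]]
top 387.08090615984935 [0.40575844 0.08990073 0.87932719] [[-0.00716057 -0.99975955 -0.02072593]
 [-0.99049512  0.00993825 -0.1371884 ]
 [ 0.13736139  0.01954658 -0.99032812]]
```

View pics/s0.png

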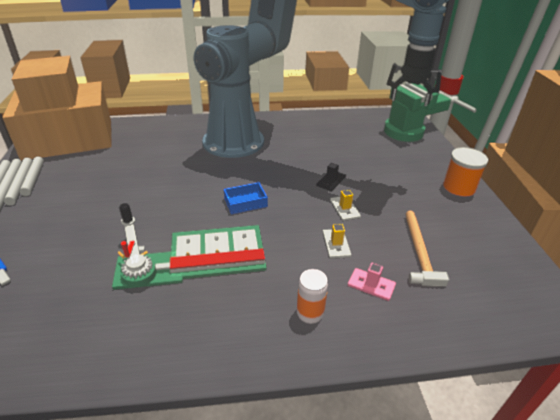

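View pics/t0.png

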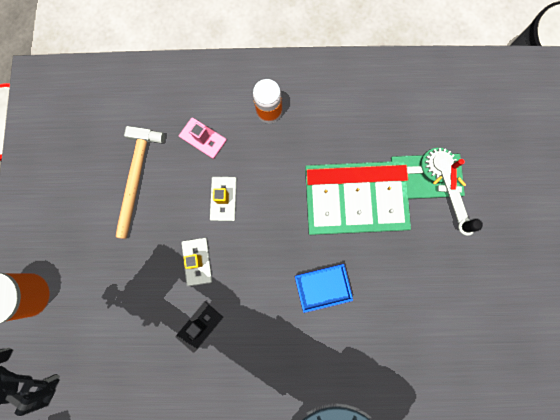

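```bash
python3 - <<'E'
from h import *
z=np.load('pics/t0.npz');im=z['im'];d=z['d']
a=cv2.resize(im[130:250,300:490],None,fx=4,fy=4,interpolation=cv2.INTER_CUBIC)
cv2.imwrite('pics/c0.png',a[:,:,::-1])
b=cv2.resize(im[165:300,170:250],None,fx=4.4,fy=4.4,interpolation=cv2.INTER_CUBIC)
cv2.imwrite('pics/c1.png',b[:,:,::-1])
X=cloud('top',d);hs=cv2.cvtColor(im,cv2.COLOR_RGB2HSV)
def comp(m,n,amin=8):
    k,l,s,c=cv2.connectedComponentsWithStats(m.astype('uint8'))
    for i in range(1,k):
        if s[i,4]>=amin:
            P=X[l==i];print(n,s[i],c[i].round(1),'med',np.median(P,0).round(4),'zmax',np.percentile(P[:,2],95).round(4))
H,S,V=[hs[...,i].astype(int) for i in range(3)]
comp((H>20)&(H<35)&(S>150)&(V>120),'yel')
comp(((H<5)|(H>175))&(S>190)&(V>120),'red')
comp((H>60)&(H<85)&(S>120),'green',50)
E
```

```text
yel [434 176   8   8  22] [437.4 179.7] med [ 0.5985 -0.2334  0.0442] zmax 0.0458
yel [458 178   7   8  15] [460.7 181.3] med [ 0.5959 -0.2865  0.0426] zmax 0.0438
yel [213 188  14  15  82] [220.9 196.4] med [0.5586 0.2422 0.0563] zmax 0.059
yel [183 254  16  15  84] [191.5 261.7] med [0.423  0.3003 0.056 ] zmax 0.0592
red [ 0 84  9  3 25] [ 4.3 85.1] med [ 1.0879  1.1529 -0.4196] zmax -0.4167
red [  0 155   2   5   8] [  0.4 156.6] med [ 0.8121  1.1357 -0.4187] zmax -0.4167
red [451 159  13  30 151] [454.8 173.3] med [ 0.6066 -0.259   0.0657] zmax 0.1042
red [ 307  165  101   20 1462] [356.8 174.5] med [ 0.616  -0.0582  0.0293] zmax 0.0317
green [ 306  148  143   86 2697] [382.4 196.3] med [ 0.5747 -0.1459  0.0119] zmax 0.0327
```

View pics/c0.png

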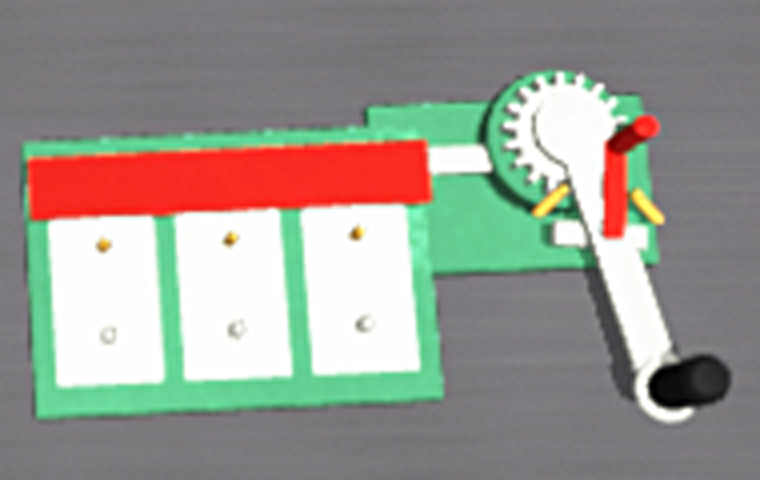

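View pics/c1.png

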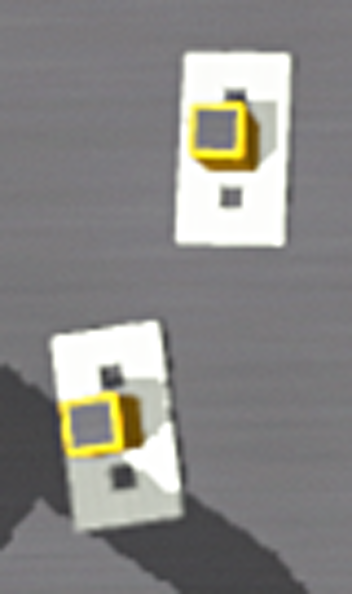

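```bash
cat >> h.py <<'E'
def up(uv,s,off): return (np.array(uv,float)+.5)/s-.5+np.array(off)
E
python3 - <<'E'
from h import *
np.set_printoptions(precision=4,suppress=True)
o=(300,130)
br=ray('top',up([(104,244),(231,238),(357,232)],4,o),.0245)
st=ray('top',up([(109,335),(237,329),(365,324)],4,o),.0245)
print(br,st,(br+st)/2,np.linalg.norm(br-st,axis=1))
v=(br-st).mean(0);print('yaw',np.degrees(np.arctan2(v[1],v[0])))
print('knob',ray('top',up([(708,378)],4,o),.11),ray('top',up([(668,398)],4,o),.058))
print('post',ray('top',up([(647,127)],4,o),.104))
print('pivot',ray('top',up([(614,222)],4,o),.066),'axis',ray('top',up([(568,130)],4,o),.060))
for n,u in(('A',[(218,130),(235,97),(231,196)]),('B',[(93,425),(111,376),(123,475)])):
    p=up(u,4.4,(170,165));print(n,ray('top',p[:1],.058),ray('top',p[1:],.008),ray('top',p[1:],.008).mean(0))
s=r.state();print(s)
E
```

```text
[[ 0.5809  0.0123  0.0245]
 [ 0.5836 -0.0591  0.0245]
 [ 0.5863 -0.13    0.0245]] [[ 0.5293  0.0106  0.0245]
 [ 0.5319 -0.0607  0.0245]
 [ 0.534  -0.1321  0.0245]] [[ 0.5551  0.0115  0.0245]
 [ 0.5578 -0.0599  0.0245]
 [ 0.5602 -0.131   0.0245]] [0.0517 0.0517 0.0523]
yaw 1.9548684323914447
knob [[ 0.4922 -0.2808  0.11  ]] [[ 0.4875 -0.2835  0.058 ]]
post [[ 0.6234 -0.262   0.104 ]]
pivot [[ 0.5817 -0.2576  0.066 ]] axis [[ 0.6344 -0.2386  0.06  ]]
A [[0.5689 0.246  0.058 ]] [[0.5964 0.2468 0.008 ]
 [0.5438 0.2481 0.008 ]] [0.5701 0.2474 0.008 ]
B [[0.4247 0.3045 0.058 ]] [[0.4508 0.3088 0.008 ]
 [0.4004 0.3015 0.008 ]] [0.4256 0.3051 0.008 ]
{'time': 0.1, 'q': array([ 0.9147,  0.1815,  1.6078, -0.    ,  1.3538, -0.2063]), 'qd': array([ 0.0006, -0.0014, -0.0029,  0.0001, -0.0019, -0.0002]), 'joint_efforts': array([ -0.0004, -44.5869, -35.2238,  -0.0003,   0.004 ,  -0.    ]), 'tcp_pos': array([0.2497, 0.5175, 0.2555]), 'tool_rot': array([ 0.223 ,  0.9748, -0.0007, -0.0003]), 'wrist_force': array([-0.8301,  0.5214,  0.4496]), 'ft_torque': array([-0.0056,  0.0179,  0.0468]), 'grip_force': 0.0, 'grip_width': 0.08547484249490575}
```

```bash
cat >> h.py <<'E'
from scipy.spatial.transform import Rotation as Ro
def go(p,ang=None):
    "world TCP target, tool-y world angle (deg, mod 180) -> cm in tool axes, deg about tool"
    s=r.state();R0=Ro.from_quat(s['tool_rot']);M=R0.as_matrix();y=M[:,1]
    t=M.T@(np.array(p)-s['tcp_pos'])*100
    a=0
    rot=np.zeros(3)
    if ang is not None:
        T=[]
        for k in(0,180):
            g=np.radians(ang+k);Y=np.array([np.cos(g),np.sin(g),0]);Z=np.array([0,0,-1.]);Xx=np.cross(Y,Z)
            T.append((R0.inv()*Ro.from_matrix(np.c_[Xx,Y,Z])).as_rotvec(degrees=True))
        for q in T: print('  rot option',q.round(1))
    print('trans cm',t.round(2),'| tcp',s['tcp_pos'].round(4),'yang',np.degrees(np.arctan2(y[1],y[0])).round(1),'q',s['q'].round(2),'t',s['time'],'F',s['wrist_force'].round(1),'w',s['grip_width'].round(4))
E
python3 - <<'E'
from h import *
go([.6217,-.2585,.18],-73.3)
E
```

```text
rot option [-1.000e-01  1.000e-01  1.375e+02]
  rot option [ -0.1  -0.  -42.5]Traceback (most recent call last):
  File "<stdin>", line 2, in <module>
  File "h.py", line 30, in go
    print('trans cm',t.round(2),'| tcp',s['tcp_pos'].round(4),'yang',np.degrees(np.arctan2(y[1],y[0])).round(1),'q',s['q'].round(2),'t',s['time'],'F',s['wrist_force'].round(1),'w',s['grip_width'].round(4))
                                                                                                                                                                                    ^^^^^^^^^^^^^^^^^^^^^
AttributeError: 'float' object has no attribute 'round'
```

```bash
sed -i "s/s\['grip_width'\].round(4)/round(float(s['grip_width']),4)/" h.py; python3 - <<'E'
from h import *
go([.6217,-.2585,.18],-73.3)
E
```

```text
rot option [-1.000e-01  1.000e-01  1.375e+02]
  rot option [ -0.1  -0.  -42.5]
trans cm [-67.24 -53.69   7.61] | tcp [0.2497 0.5175 0.2555] yang 64.2 q [ 0.91  0.18  1.61 -0.    1.35 -0.21] t 0.1 F [-0.8  0.5  0.4] w 0.0855
```

Request:
{"api": "apply_moves", "payload": {
  "rows": [
    {"translation": [-67.2,-53.7,2],"angular": [0,0,137.5],"claw": 28},
    {"translation": [-67.2,-53.7,2],"angular": [0,0,137.5],"claw": 28},
    {"translation": [-67.2,-53.7,2],"angular": [0,0,137.5],"claw": 28},
    {"translation": [-67.2,-53.7,2],"angular": [0,0,137.5],"claw": 28},
    {"translation": [-67.2,-53.7,2],"angular": [0,0,137.5],"claw": 28},
    {"translation": [-67.2,-53.7,2],"angular": [0,0,137.5],"claw": 28},
    {"translation": [-67.2,-53.7,2],"angular": [0,0,137.5],"claw": 28},
    {"translation": [-67.2,-53.7,2],"angular": [0,0,137.5],"claw": 28},
    {"translation": [-67.2,-53.7,2],"angular": [0,0,137.5],"claw": 28},
    {"translation": [-67.2,-53.7,2],"angular": [0,0,137.5],"claw": 28},
    {"translation": [-67.2,-53.7,2],"angular": [0,0,137.5],"claw": 28},
    {"translation": [-67.2,-53.7,2],"angular": [0,0,137.5],"claw": 28},
    {"translation": [-67.2,-53.7,2],"angular": [0,0,137.5],"claw": 28},
    {"translation": [-67.2,-53.7,2],"angular": [0,0,137.5],"claw": 28},
    {"translation": [-67.2,-53.7,2],"angular": [0,0,137.5],"claw": 28},
    {"translation": [-67.2,-53.7,2],"angular": [0,0,137.5],"claw": 28},
    {"translation": [-67.2,-53.7,2],"angular": [0,0,137.5],"claw": 28},
    {"translation": [-67.2,-53.7,7.6],"angular": [0,0,137.5],"claw": 28},
    {"translation": [-67.2,-53.7,7.6],"angular": [0,0,137.5],"claw": 28},
    {"translation": [-67.2,-53.7,7.6],"angular": [0,0,137.5],"claw": 28}
  ]
}}

```text
time: 2.1
tcp_pos: [0.6198, -0.2568, 0.1771]
tool_rot: [0.989, 0.145, -0.003, -0.002]
wrist_force: [-0.2, -0.1, 0.3]
grip_width: 0.024
grip_force: 0.0
```

```bash
python3 - <<'E'
from h import *
go([.6217,-.2585,.106],-73.3)
im,d=shot('scene','s1')
a=cv2.resize(im[150:300,80:280],None,fx=4,fy=4,interpolation=cv2.INTER_CUBIC)
cv2.imwrite('pics/c2.png',a[:,:,::-1])
E
```

```text
rot option [-0.3  0.3  0. ]
  rot option [  -0.4   -0.5 -180. ]
trans cm [0.16 0.26 7.11] | tcp [ 0.6198 -0.2568  0.1771] yang -73.3 q [-0.57  0.46  1.41  0.    1.28  0.71] t 2.1 F [-0.2 -0.1  0.3] w 0.024
```

View pics/c2.png

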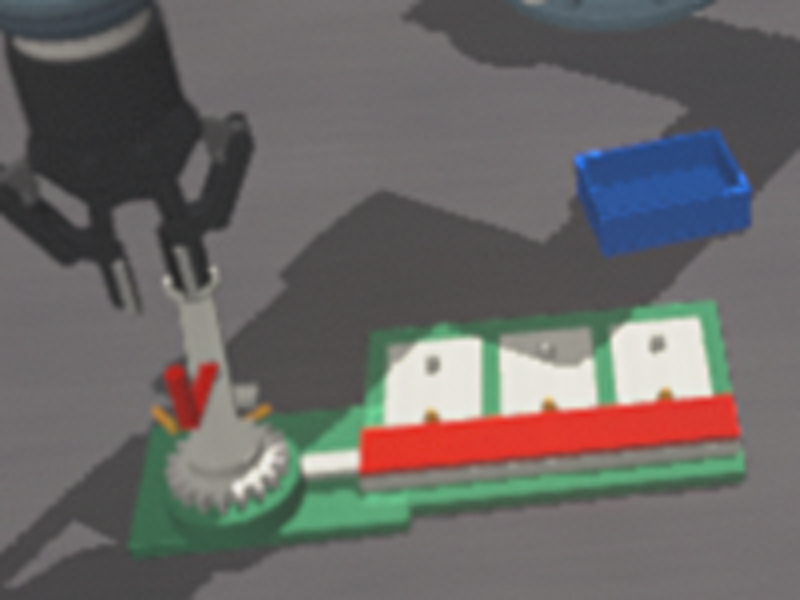

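Request:
{"api": "apply_moves", "payload": {
  "rows": [
    {"translation": [0.1,0.2,3],"angular": [0,0,0],"claw": 28},
    {"translation": [0.1,0.2,3],"angular": [0,0,0],"claw": 28},
    {"translation": [0.1,0.2,3],"angular": [0,0,0],"claw": 28}
  ]
}}

```text
time: 2.45
tcp_pos: [0.6235, -0.2587, 0.152]
tool_rot: [0.989, 0.146, 0.0, 0.0]
wrist_force: [-0.1, 0.0, 0.1]
grip_width: 0.024
grip_force: 0.0
```

```bash
python3 - <<'E'
from h import *
go([.6225,-.260,.106],-73.3)
E
```

```text
rot option [ 0.  -0.   0.1]
  rot option [   0.     0.  -179.9]
trans cm [-0.14  0.1   4.6 ] | tcp [ 0.6235 -0.2587  0.152 ] yang -73.2 q [-0.57  0.5   1.42  0.    1.23  0.71] t 2.45 F [-0.1  0.   0.1] w 0.024
```

Request:
{"api": "apply_moves", "payload": {
  "rows": [
    {"translation": [-0.1,0.1,2.5],"angular": [0,0,0],"claw": 28},
    {"translation": [-0.1,0.1,4.6],"angular": [0,0,0],"claw": 28},
    {"translation": [-0.1,0.1,4.6],"angular": [0,0,0],"claw": 28},
    {"translation": [-0.1,0.1,4.6],"angular": [0,0,0],"claw": 28}
  ]
}}

```text
time: 2.85
tcp_pos: [0.6233, -0.2608, 0.1062]
tool_rot: [0.989, 0.146, 0.001, 0.001]
wrist_force: [0.2, 0.6, 0.0]
grip_width: 0.0242
grip_force: 0.0
```

Request:
{"api": "apply_moves", "payload": {
  "rows": [
    {"translation": [0,-0.7,0],"angular": [0,0,0],"claw": 28},
    {"translation": [0,-1.4,0],"angular": [0,0,0],"claw": 28},
    {"translation": [0,-2.1,0],"angular": [0,0,0],"claw": 28},
    {"translation": [0,-2.8,0],"angular": [0,0,0],"claw": 28},
    {"translation": [0,-3.3,0],"angular": [0,0,0],"claw": 28},
    {"translation": [0,-3.3,0],"angular": [0,0,0],"claw": 28}
  ]
}}

```text
time: 3.45
tcp_pos: [0.6126, -0.2282, 0.1043]
tool_rot: [0.989, 0.146, -0.0, -0.0]
wrist_force: [-0.6, 0.6, 0.8]
grip_width: 0.0237
grip_force: 0.1
```

Request:
{"api": "apply_moves", "payload": {
  "rows": [
    {"translation": [0,-0.4,0],"angular": [0,0,0],"claw": 28},
    {"translation": [0,-0.6,0],"angular": [0,0,0],"claw": 28},
    {"translation": [0,-0.6,0],"angular": [0,0,0],"claw": 28}
  ]
}}

```text
time: 3.75
tcp_pos: [0.6114, -0.2257, 0.1043]
tool_rot: [0.989, 0.145, 0.0, 0.002]
wrist_force: [2.4, -11.2, -2.1]
grip_width: 0.0238
grip_force: 5.1
```

Request:
{"api": "apply_moves", "payload": {
  "rows": [
    {"translation": [0,0.6,0],"angular": [0,0,0],"claw": 28},
    {"translation": [0,0.6,-4],"angular": [0,0,0],"claw": 28},
    {"translation": [0,0.6,-8],"angular": [0,0,0],"claw": 50},
    {"translation": [0,0.6,-8],"angular": [0,0,0],"claw": 50},
    {"translation": [0,0.6,-8],"angular": [0,0,0],"claw": 50}
  ]
}}

```text
time: 4.25
tcp_pos: [0.6133, -0.229, 0.1851]
tool_rot: [0.989, 0.146, 0.0, 0.0]
wrist_force: [-0.0, 0.8, -0.5]
grip_width: 0.0428
grip_force: 0.0
```

```bash
python3 - <<'E'
from h import *
go([.491,-.282,.095],-80)
im,d=shot('top','t1')
a=cv2.resize(im[130:250,300:490],None,fx=4,fy=4,interpolation=cv2.INTER_CUBIC)
cv2.imwrite('pics/c3.png',a[:,:,::-1])
E
```

```text
rot option [ 0.  -0.1  6.7]
  rot option [ 1.000e-01  0.000e+00 -1.733e+02]
trans cm [-13.25   1.55   9.  ] | tcp [ 0.6133 -0.229   0.1851] yang -73.3 q [-0.54  0.42  1.45  0.    1.27  0.74] t 4.25 F [-0.   0.8 -0.5] w 0.0428
```

View pics/c3.png

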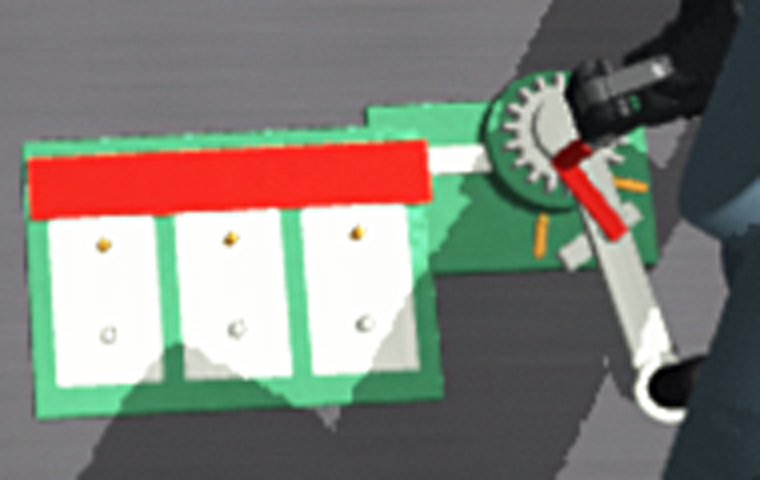

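Request:
{"api": "apply_moves", "payload": {
  "rows": [
    {"translation": [-5,0.5,0],"angular": [0,0,0],"claw": 45},
    {"translation": [-10,1.2,0],"angular": [0,0,6.7],"claw": 45},
    {"translation": [-13.2,1.5,0],"angular": [0,0,6.7],"claw": 45},
    {"translation": [-13.2,1.5,2],"angular": [0,0,6.7],"claw": 45},
    {"translation": [-13.2,1.5,4],"angular": [0,0,6.7],"claw": 45},
    {"translation": [-13.2,1.5,6.5],"angular": [0,0,6.7],"claw": 45},
    {"translation": [-13.2,1.5,9],"angular": [0,0,6.7],"claw": 45},
    {"translation": [-13.2,1.5,9],"angular": [0,0,6.7],"claw": 34},
    {"translation": [-13.2,1.5,9],"angular": [0,0,6.7],"claw": 34}
  ]
}}

```text
time: 5.2
tcp_pos: [0.49, -0.2806, 0.093]
tool_rot: [0.996, 0.087, -0.001, -0.001]
wrist_force: [-0.5, 0.4, 0.5]
grip_width: 0.029
grip_force: 0.0
```

```bash
cat >> h.py <<'E'
AX=np.array([.634,-.239]); Y0=np.radians(2.05)
def hang(p): # handle angle of world xy
    d=np.array(p)[:2]-AX; return -(np.arctan2(d[1],d[0])-(Y0+np.pi)+np.pi)%(2*np.pi)-np.pi
def arc(angs,z=None,rad=.150):
    s=r.state();M=Ro.from_quat(s['tool_rot']).as_matrix();p0=s['tcp_pos'];z=p0[2] if z is None else z
    print('now',hang(p0).round(3),'rad',np.linalg.norm(p0[:2]-AX).round(4),p0.round(4),'F',s['wrist_force'].round(1))
    for a in angs:
        g=Y0+np.pi-a; p=np.r_[AX+rad*np.array([np.cos(g),np.sin(g)]),z]
        print(round(a,2),(M.T@(p-p0)*100).round(1))
E
python3 - <<'E'
from h import *
arc(np.arange(-.55,.551,.1),.095)
E
```

```text
now -0.245 rad 0.1499 [ 0.49   -0.2806  0.093 ] F [-0.5  0.4  0.5]
-0.55 [ 1.2  4.4 -0.2]
-0.45 [ 0.6  3.  -0.2]
-0.35 [ 0.2  1.5 -0.2]
-0.25 [-0.   0.1 -0.2]
-0.15 [-0.1 -1.4 -0.2]
-0.05 [-0.  -2.9 -0.2]
0.05 [ 0.2 -4.4 -0.2]
0.15 [ 0.5 -5.9 -0.2]
0.25 [ 1.  -7.3 -0.2]
0.35 [ 1.7 -8.6 -0.2]
0.45 [ 2.4 -9.9 -0.2]
0.55 [  3.3 -11.1  -0.2]
```

Request:
{"api": "apply_moves", "payload": {
  "rows": [
    {"translation": [-0.1,-1.4,-0.2],"angular": [0,0,0],"claw": 34},
    {"translation": [0,-2.9,-0.2],"angular": [0,0,0],"claw": 34},
    {"translation": [0.2,-4.4,-0.2],"angular": [0,0,0],"claw": 34},
    {"translation": [0.5,-5.9,-0.2],"angular": [0,0,0],"claw": 34},
    {"translation": [1.0,-7.3,-0.2],"angular": [0,0,0],"claw": 34},
    {"translation": [1.7,-8.6,-0.2],"angular": [0,0,0],"claw": 34},
    {"translation": [2.4,-9.9,-0.2],"angular": [0,0,0],"claw": 34},
    {"translation": [2.7,-10.4,-0.2],"angular": [0,0,0],"claw": 34},
    {"translation": [2.7,-10.4,-0.2],"angular": [0,0,0],"claw": 34}
  ]
}}

```text
time: 6.1
tcp_pos: [0.4998, -0.1735, 0.0962]
tool_rot: [0.996, 0.088, -0.0, -0.0]
wrist_force: [-0.1, -0.8, -0.5]
grip_width: 0.029
grip_force: 0.0
```

```bash
python3 - <<'E'
from h import *
arc(np.arange(.35,-.551,-.1),.095)
E
```

```text
now 0.49 rad 0.1493 [ 0.4998 -0.1735  0.0962] F [-0.1 -0.8 -0.5]
0.35 [-1.2  1.7  0.1]
0.25 [-1.8  3.1  0.1]
0.15 [-2.3  4.5  0.1]
0.05 [-2.7  6.   0.1]
-0.05 [-2.9  7.4  0.1]
-0.15 [-2.9  8.9  0.1]
-0.25 [-2.9 10.4  0.1]
-0.35 [-2.6 11.9  0.1]
-0.45 [-2.2 13.4  0.1]
-0.55 [-1.7 14.8  0.1]
```

Request:
{"api": "apply_moves", "payload": {
  "rows": [
    {"translation": [-0.6,0.8,0],"angular": [0,0,0],"claw": 34},
    {"translation": [-1.2,1.7,0.1],"angular": [0,0,0],"claw": 34},
    {"translation": [-1.8,3.1,0.1],"angular": [0,0,0],"claw": 34},
    {"translation": [-2.3,4.5,0.1],"angular": [0,0,0],"claw": 34},
    {"translation": [-2.7,6.0,0.1],"angular": [0,0,0],"claw": 34},
    {"translation": [-2.9,7.4,0.1],"angular": [0,0,0],"claw": 34}
  ]
}}

```text
time: 6.7
tcp_pos: [0.4819, -0.253, 0.0945]
tool_rot: [0.996, 0.087, -0.002, -0.002]
wrist_force: [-6.3, 7.7, 3.1]
grip_width: 0.029
grip_force: 4.0
```

Request:
{"api": "apply_moves", "payload": {
  "rows": [
    {"translation": [0,1.5,0],"angular": [0,0,0],"claw": 34},
    {"translation": [0,3.0,0],"angular": [0,0,0],"claw": 34},
    {"translation": [0.3,4.5,0],"angular": [0,0,0],"claw": 34},
    {"translation": [0.7,6.0,0],"angular": [0,0,0],"claw": 34},
    {"translation": [0.9,6.4,0],"angular": [0,0,0],"claw": 34},
    {"translation": [0.9,6.4,0],"angular": [0,0,0],"claw": 34}
  ]
}}

```text
time: 7.3
tcp_pos: [0.5032, -0.3152, 0.0947]
tool_rot: [0.996, 0.087, -0.0, -0.0]
wrist_force: [-2.2, 1.7, -1.0]
grip_width: 0.0289
grip_force: 1.2
```

```bash
python3 - <<'E'
from h import *
arc(np.arange(-.35,.51,.1),.095)
im,d=shot('top','t2')
hs=cv2.cvtColor(im,cv2.COLOR_RGB2HSV)
def bar(im):
    hs=cv2.cvtColor(im,cv2.COLOR_RGB2HSV);m=(((hs[...,0]<5)|(hs[...,0]>175))&(hs[...,1]>180)&(hs[...,2]>60))
    out=[]
    for c in range(315,400,10):
        v=np.where(m[130:220,c])[0]+130; out.append((v.min(),v.max(),len(v)))
    return out
print(bar(np.load('pics/t0.npz')['im']));print(bar(im))
E
```

```text
now -0.492 rad 0.1514 [ 0.5032 -0.3152  0.0947] F [-2.2  1.7 -1. ]
-0.35 [-0.5 -2.1 -0. ]
-0.25 [-0.7 -3.6 -0. ]
-0.15 [-0.8 -5.1 -0. ]
-0.05 [-0.7 -6.6 -0. ]
0.05 [-0.5 -8.  -0. ]
0.15 [-0.2 -9.5 -0. ]
0.25 [  0.3 -10.9  -0. ]
0.35 [  0.9 -12.3  -0. ]
0.45 [  1.7 -13.6  -0. ]
[(np.int64(170), np.int64(183), 14), (np.int64(169), np.int64(183), 15), (np.int64(169), np.int64(182), 14), (np.int64(168), np.int64(182), 15), (np.int64(168), np.int64(182), 15), (np.int64(167), np.int64(181), 15), (np.int64(167), np.int64(181), 15), (np.int64(166), np.int64(180), 15), (np.int64(166), np.int64(180), 15)]
[(np.int64(167), np.int64(181), 15), (np.int64(167), np.int64(180), 14), (np.int64(166), np.int64(180), 15), (np.int64(165), np.int64(179), 15), (np.int64(165), np.int64(179), 15), (np.int64(165), np.int64(178), 14), (np.int64(164), np.int64(178), 15), (np.int64(164), np.int64(177), 14), (np.int64(163), np.int64(177), 15)]
```

```bash
cat >> h.py <<'E'
def baropen(im):
    g=im.astype(int);m=(g[...,0]>110)&(g[...,1]<90)&(g[...,2]<90)
    u=np.array([0.9993,.0358]);n=np.array([.5578,-.0599]);o=[]
    for c in range(320,400,4):
        # subpixel lower edge via redness half-crossing
        red=(im[:,c,0].astype(float)-im[:,c,1])[150:200];k=np.where(red>120)[0].max();f=red[k:k+3];mx=red[k-3:k].mean();lo=red[k+3:k+5].mean()
        e=150+k-.5+((f-lo)/(mx-lo)).clip(0,1).sum()
        o.append((ray('top',[(c,e)],.0305)[0,:2]-n)@u)
    return np.median(o)-.040
E
python3 - <<'E'
from h import *
for t in('t0','t1','t2'):print(baropen(np.load(f'pics/{t}.npz')['im']))
E
```

```text
0.0007073744671222196
0.0007063976781990569
0.006968821690365591
```

Request:
{"api": "apply_moves", "payload": {
  "rows": [
    {"translation": [-0.3,-1,0],"angular": [0,0,0],"claw": 34},
    {"translation": [-0.6,-2.8,0],"angular": [0,0,0],"claw": 34},
    {"translation": [-0.8,-5.1,0],"angular": [0,0,0],"claw": 34},
    {"translation": [-0.6,-7.3,0],"angular": [0,0,0],"claw": 34},
    {"translation": [-0.2,-9.5,0],"angular": [0,0,0],"claw": 34},
    {"translation": [0.4,-11.3,0],"angular": [0,0,0],"claw": 34},
    {"translation": [1.1,-12.6,0],"angular": [0,0,0],"claw": 34},
    {"translation": [1.8,-13.8,0],"angular": [0,0,0],"claw": 34},
    {"translation": [2.0,-14.1,0],"angular": [0,0,0],"claw": 34},
    {"translation": [2.0,-14.1,0],"angular": [0,0,0],"claw": 34}
  ]
}}

```text
time: 8.35
tcp_pos: [0.4994, -0.1731, 0.096]
tool_rot: [0.996, 0.088, 0.0, 0.002]
wrist_force: [-3.8, -8.0, 1.9]
grip_width: 0.0289
grip_force: 3.4
```

```bash
python3 - <<'E'
from h import *
arc(np.arange(.35,-.551,-.1),.095)
im,d=shot('top','t3');print(baropen(im))
E
```

```text
now 0.491 rad 0.1499 [ 0.4994 -0.1731  0.096 ] F [-3.8 -8.   1.9]
0.35 [-1.1  1.8  0.1]
0.25 [-1.8  3.1  0.1]
0.15 [-2.3  4.6  0.1]
0.05 [-2.6  6.   0.1]
-0.05 [-2.8  7.5  0.1]
-0.15 [-2.9  9.   0.1]
-0.25 [-2.8 10.5  0.1]
-0.35 [-2.6 12.   0.2]
-0.45 [-2.2 13.4  0.2]
-0.55 [-1.7 14.8  0.2]
0.006983658282387527
```

Request:
{"api": "apply_moves", "payload": {
  "rows": [
    {"translation": [-0.5,0.8,0],"angular": [0,0,0],"claw": 34},
    {"translation": [-1.1,1.8,0],"angular": [0,0,0],"claw": 34},
    {"translation": [-1.8,3.1,0],"angular": [0,0,0],"claw": 34},
    {"translation": [-2.3,4.6,0],"angular": [0,0,0],"claw": 34},
    {"translation": [-2.6,6.0,0],"angular": [0,0,0],"claw": 34},
    {"translation": [-2.8,7.5,0],"angular": [0,0,0],"claw": 34},
    {"translation": [-2.9,9.0,0],"angular": [0,0,0],"claw": 34},
    {"translation": [-2.8,10.5,0],"angular": [0,0,0],"claw": 34}
  ]
}}

```text
time: 9.2
tcp_pos: [0.4868, -0.2791, 0.0935]
tool_rot: [0.996, 0.087, -0.003, -0.003]
wrist_force: [-5.2, 6.2, -0.3]
grip_width: 0.0286
grip_force: 3.5
```

Request:
{"api": "apply_moves", "payload": {
  "rows": [
    {"translation": [0.1,0.8,0],"angular": [0,0,0],"claw": 34},
    {"translation": [0.2,1.5,0],"angular": [0,0,0],"claw": 34},
    {"translation": [0.4,2.2,0],"angular": [0,0,0],"claw": 34},
    {"translation": [0.6,2.9,0],"angular": [0,0,0],"claw": 34},
    {"translation": [0.8,3.3,0],"angular": [0,0,0],"claw": 34},
    {"translation": [0.8,3.3,0],"angular": [0,0,0],"claw": 34}
  ]
}}

```text
time: 9.8
tcp_pos: [0.5016, -0.3112, 0.0939]
tool_rot: [0.996, 0.087, -0.001, -0.001]
wrist_force: [-3.1, 3.9, -1.0]
grip_width: 0.0291
grip_force: 1.7
```

```bash
python3 - <<'E'
from h import *
arc(np.arange(-.35,.51,.1),.095)
im,d=shot('top','t4');print(baropen(im))
E
```

```text
now -0.463 rad 0.1507 [ 0.5016 -0.3112  0.0939] F [-3.1  3.9 -1. ]
-0.35 [-0.4 -1.7 -0.1]
-0.25 [-0.6 -3.1 -0.1]
-0.15 [-0.7 -4.6 -0.1]
-0.05 [-0.7 -6.1 -0.1]
0.05 [-0.4 -7.6 -0.1]
0.15 [-0.1 -9.1 -0.1]
0.25 [  0.4 -10.5  -0.1]
0.35 [  1.  -11.9  -0.1]
0.45 [  1.8 -13.1  -0.1]
0.014298868237293004
```

Request:
{"api": "apply_moves", "payload": {
  "rows": [
    {"translation": [-0.2,-0.8,0],"angular": [0,0,0],"claw": 34},
    {"translation": [-0.5,-2.4,0],"angular": [0,0,0],"claw": 34},
    {"translation": [-0.7,-4.6,0],"angular": [0,0,0],"claw": 34},
    {"translation": [-0.6,-6.9,0],"angular": [0,0,0],"claw": 34},
    {"translation": [-0.1,-9.1,0],"angular": [0,0,0],"claw": 34},
    {"translation": [0.5,-10.9,0],"angular": [0,0,0],"claw": 34},
    {"translation": [1.2,-12.2,0],"angular": [0,0,0],"claw": 34},
    {"translation": [1.8,-13.1,0],"angular": [0,0,0],"claw": 34},
    {"translation": [2.0,-13.5,0],"angular": [0,0,0],"claw": 34},
    {"translation": [2.0,-13.5,0],"angular": [0,0,0],"claw": 34}
  ]
}}

```text
time: 10.85
tcp_pos: [0.5001, -0.1743, 0.0956]
tool_rot: [0.996, 0.088, 0.0, 0.0]
wrist_force: [-0.5, 0.1, -0.3]
grip_width: 0.0291
grip_force: 0.0
```

Request:
{"api": "apply_moves", "payload": {
  "rows": [
    {"translation": [-0.5,0.8,0],"angular": [0,0,0],"claw": 34},
    {"translation": [-1.1,1.7,0],"angular": [0,0,0],"claw": 34},
    {"translation": [-1.8,3.0,0],"angular": [0,0,0],"claw": 34},
    {"translation": [-2.2,4.3,0],"angular": [0,0,0],"claw": 34},
    {"translation": [-2.5,5.5,0],"angular": [0,0,0],"claw": 34},
    {"translation": [-2.7,6.5,0],"angular": [0,0,0],"claw": 34}
  ]
}}

```text
time: 11.45
tcp_pos: [0.4811, -0.2429, 0.0937]
tool_rot: [0.996, 0.087, -0.003, -0.003]
wrist_force: [-5.6, 6.2, 1.2]
grip_width: 0.0292
grip_force: 4.0
```

```bash
python3 - <<'E'
from h import *
arc(np.arange(.15,-.51,-.05),.095)
im,d=shot('top','t5');print(baropen(im))
E
```

```text
now 0.01 rad 0.153 [ 0.4811 -0.2429  0.0937] F [-5.6  6.2  1.2]
0.15 [ 0.7 -2.  -0.1]
0.1 [ 0.6 -1.3 -0.1]
0.05 [ 0.4 -0.5 -0.1]
-0.0 [ 0.3  0.2 -0.1]
-0.05 [ 0.2  0.9 -0.1]
-0.1 [ 0.1  1.7 -0.1]
-0.15 [ 0.1  2.4 -0.1]
-0.2 [ 0.2  3.2 -0.1]
-0.25 [ 0.2  3.9 -0.1]
-0.3 [ 0.3  4.7 -0.2]
-0.35 [ 0.5  5.4 -0.2]
-0.4 [ 0.6  6.1 -0.2]
-0.45 [ 0.9  6.9 -0.2]
-0.5 [ 1.1  7.6 -0.2]
0.016804220333741078
```

Request:
{"api": "apply_moves", "payload": {
  "rows": [
    {"translation": [0.1,0.7,0],"angular": [0,0,0],"claw": 34},
    {"translation": [0,1.3,0],"angular": [0,0,0],"claw": 34},
    {"translation": [0,1.7,0],"angular": [0,0,0],"claw": 34},
    {"translation": [0,1.7,0],"angular": [0,0,0],"claw": 34}
  ]
}}

```text
time: 11.9
tcp_pos: [0.4842, -0.2597, 0.0935]
tool_rot: [0.996, 0.087, -0.003, -0.002]
wrist_force: [-5.1, 5.2, -0.9]
grip_width: 0.0287
grip_force: 3.0
```

Request:
{"api": "apply_moves", "payload": {
  "rows": [
    {"translation": [0,0.3,0],"angular": [0,0,0],"claw": 34},
    {"translation": [0,0.5,0],"angular": [0,0,0],"claw": 34},
    {"translation": [0,0.5,0],"angular": [0,0,0],"claw": 34}
  ]
}}

```text
time: 12.2
tcp_pos: [0.4844, -0.2636, 0.0934]
tool_rot: [0.996, 0.087, -0.003, -0.003]
wrist_force: [-7.9, 8.0, 2.2]
grip_width: 0.0289
grip_force: 4.9
```

Request:
{"api": "apply_moves", "payload": {
  "rows": [
    {"translation": [0,0.3,0],"angular": [0,0,0],"claw": 34},
    {"translation": [0,0.5,0],"angular": [0,0,0],"claw": 34},
    {"translation": [0,0.5,0],"angular": [0,0,0],"claw": 34}
  ]
}}

```text
time: 12.5
tcp_pos: [0.4849, -0.2678, 0.0933]
tool_rot: [0.996, 0.087, -0.004, -0.004]
wrist_force: [-9.6, 10.3, 3.4]
grip_width: 0.0289
grip_force: 6.1
```

Request:
{"api": "apply_moves", "payload": {
  "rows": [
    {"translation": [0.2,0.3,0],"angular": [0,0,0],"claw": 34},
    {"translation": [0.3,0.6,0],"angular": [0,0,0],"claw": 34},
    {"translation": [0.3,0.6,0],"angular": [0,0,0],"claw": 34}
  ]
}}

```text
time: 12.8
tcp_pos: [0.4881, -0.2722, 0.0925]
tool_rot: [0.996, 0.087, -0.005, -0.005]
wrist_force: [-11.7, 12.8, 3.7]
grip_width: 0.029
grip_force: 7.3
```

```bash
python3 - <<'E'
from h import *
arc([-.2,-.25,-.3,-.35,-.4])
im,d=shot('top','t6');print(baropen(im))
E
```

```text
now -0.188 rad 0.1496 [ 0.4881 -0.2722  0.0925] F [-11.7  12.8   3.7]
-0.2 [-0.   0.2 -0. ]
-0.25 [ 0.   0.9 -0. ]
-0.3 [ 0.1  1.7 -0. ]
-0.35 [ 0.3  2.4 -0. ]
-0.4 [ 0.5  3.1 -0. ]
0.017767177933069415
```

Request:
{"api": "apply_moves", "payload": {
  "rows": [
    {"translation": [0,0.4,0],"angular": [0,0,0],"claw": 34},
    {"translation": [0,0.7,0],"angular": [0,0,0],"claw": 34},
    {"translation": [0,0.7,0],"angular": [0,0,0],"claw": 34}
  ]
}}

```text
time: 13.15
tcp_pos: [0.4889, -0.2783, 0.0924]
tool_rot: [0.996, 0.087, -0.005, -0.006]
wrist_force: [-12.7, 16.2, 7.7]
grip_width: 0.0291
grip_force: 8.7
```

```bash
python3 - <<'E'
from h import *
arc([-.2,-.25,-.3,-.35,-.4])
im,d=shot('top','t7');print(baropen(im))
E
```

```text
now -0.229 rad 0.1503 [ 0.4889 -0.2783  0.0924] F [-12.7  16.2   7.7]
-0.2 [ 0.  -0.4  0. ]
-0.25 [ 0.1  0.3 -0. ]
-0.3 [ 0.2  1.1 -0. ]
-0.35 [ 0.3  1.8 -0. ]
-0.4 [ 0.5  2.5 -0. ]
0.017795329523154928
```

Request:
{"api": "apply_moves", "payload": {
  "rows": [
    {"translation": [0.1,0.5,0],"angular": [0,0,0],"claw": 34},
    {"translation": [0.1,0.9,0],"angular": [0,0,0],"claw": 34},
    {"translation": [0.1,0.9,0],"angular": [0,0,0],"claw": 34}
  ]
}}

```text
time: 13.5
tcp_pos: [0.491, -0.2861, 0.092]
tool_rot: [0.996, 0.087, -0.006, -0.007]
wrist_force: [-13.9, 18.6, 7.9]
grip_width: 0.0289
grip_force: 10.2
```

```bash
python3 - <<'E'
from h import *
arc([-.2,-.25,-.3,-.35,-.4])
im,d=shot('top','t8');print(baropen(im))
E
```

```text
now -0.283 rad 0.1505 [ 0.491  -0.2861  0.092 ] F [-13.9  18.6   7.9]
-0.2 [-0.1 -1.2  0. ]
-0.25 [-0.  -0.5  0. ]
-0.3 [ 0.1  0.3 -0. ]
-0.35 [ 0.2  1.  -0. ]
-0.4 [ 0.4  1.7 -0. ]
0.017806859925173522
```

Request:
{"api": "apply_moves", "payload": {
  "rows": [
    {"translation": [-0.1,-0.9,0],"angular": [0,0,0],"claw": 34},
    {"translation": [-0.1,-1.4,0],"angular": [0,0,0],"claw": 45},
    {"translation": [-0.1,-1.4,0],"angular": [0,0,0],"claw": 45}
  ]
}}

```text
time: 13.85
tcp_pos: [0.4894, -0.2734, 0.0919]
tool_rot: [0.996, 0.087, -0.003, -0.005]
wrist_force: [-3.4, 13.4, -4.8]
grip_width: 0.0384
grip_force: 6.9
```

```bash
python3 - <<'E'
from h import *
arc([-.2,-.25,-.3,-.35,-.4])
im,d=shot('top','t9');print(baropen(im))
go([.5701,.2474,.2],2)
go([.5701,.2474,.2],90)
E
```

```text
now -0.198 rad 0.1487 [ 0.4894 -0.2734  0.0919] F [-3.4 13.4 -4.8]
-0.2 [-0.1  0.   0. ]
-0.25 [-0.1  0.8 -0. ]
-0.3 [ 0.   1.5 -0. ]
-0.35 [ 0.2  2.3 -0. ]
-0.4 [ 0.4  3.  -0. ]
0.017806039242487685
  rot option [ -0.8  -0.2 -82. ]
  rot option [-0.2  0.8 98. ]
trans cm [ 16.93 -50.01 -10.37] | tcp [ 0.4894 -0.2735  0.0919] yang -80.0 q [-0.72  0.36  1.75  0.    1.04  0.67] t 13.9 F [-4.4 13.8 -3.6] w 0.0384
  rot option [  -0.6   -0.9 -170. ]
  rot option [-0.6  0.4 10. ]
trans cm [ 16.93 -50.01 -10.37] | tcp [ 0.4894 -0.2735  0.0919] yang -80.0 q [-0.72  0.36  1.75  0.    1.04  0.67] t 13.9 F [-4.4 13.8 -3.6] w 0.0384
```

Request:
{"api": "apply_moves", "payload": {
  "rows": [
    {"translation": [-0.1,-0.9,0],"angular": [0,0,0],"claw": 45},
    {"translation": [-0.1,-0.9,-1],"angular": [0,0,0],"claw": 45},
    {"translation": [0,-0.9,-5],"angular": [0,0,0],"claw": 45},
    {"translation": [0,-0.9,-10],"angular": [0,0,0],"claw": 60}
  ]
}}

```text
time: 14.3
tcp_pos: [0.4894, -0.2684, 0.1935]
tool_rot: [0.996, 0.087, -0.002, -0.002]
wrist_force: [0.8, -0.6, 0.6]
grip_width: 0.0505
grip_force: 0.0
```

```bash
python3 - <<'E'
from h import *
im,d=shot('top','t10');print(baropen(im))
a=np.load('pics/t0.npz')['im']
dd=np.abs(im.astype(int)-a).max(2)>40
k,l,s,c=cv2.connectedComponentsWithStats(dd[:, :300].astype('uint8'))
print([x.tolist() for x in s[1:] if x[4]>25])
cv2.imwrite('pics/c4.png',cv2.resize(im[60:340,90:510],None,fx=1.9,fy=1.9)[:,:,::-1])
go([.5701,.2474,.2],-1.4)
E
```

```text
0.01779767190874685
[[102, 245, 190, 151, 7877], [279, 292, 21, 37, 394], [0, 348, 13, 15, 144], [0, 366, 60, 50, 1742], [203, 391, 67, 29, 1100], [292, 408, 8, 12, 52]]
  rot option [  0.7   0.  -78.6]
  rot option [  0.   -0.7 101.4]
trans cm [ 16.5  -49.85   0.15] | tcp [ 0.494  -0.2722  0.2048] yang -80.0 q [-0.71  0.2   1.69 -0.    1.24  0.68] t 14.35 F [ 4.2 -3.   7.2] w 0.0511
```

View pics/c4.png

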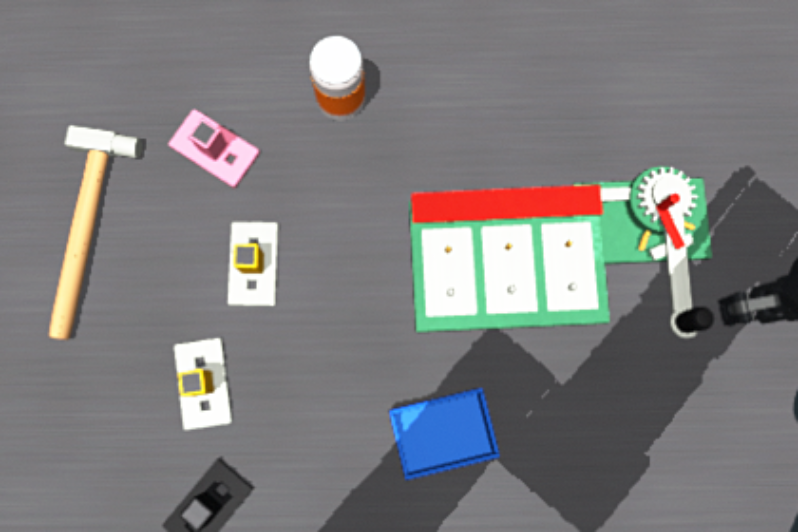

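Request:
{"api": "apply_moves", "payload": {
  "rows": [
    {"translation": [16.5,-49.8,-4],"angular": [0,0,-78.6],"claw": 70},
    {"translation": [16.5,-49.8,-4],"angular": [0,0,-78.6],"claw": 70},
    {"translation": [16.5,-49.8,-4],"angular": [0,0,-78.6],"claw": 70},
    {"translation": [16.5,-49.8,-4],"angular": [0,0,-78.6],"claw": 70},
    {"translation": [16.5,-49.8,-4],"angular": [0,0,-78.6],"claw": 70},
    {"translation": [16.5,-49.8,-4],"angular": [0,0,-78.6],"claw": 70},
    {"translation": [16.5,-49.8,-4],"angular": [0,0,-78.6],"claw": 70},
    {"translation": [16.5,-49.8,-4],"angular": [0,0,-78.6],"claw": 70},
    {"translation": [16.5,-49.8,-4],"angular": [0,0,-78.6],"claw": 70},
    {"translation": [16.5,-49.8,-4],"angular": [0,0,-78.6],"claw": 70},
    {"translation": [16.5,-49.8,-4],"angular": [0,0,-78.6],"claw": 70},
    {"translation": [16.5,-49.8,0],"angular": [0,0,-78.6],"claw": 70},
    {"translation": [16.5,-49.8,0],"angular": [0,0,-78.6],"claw": 70},
    {"translation": [16.5,-49.8,0],"angular": [0,0,-78.6],"claw": 70},
    {"translation": [16.5,-49.8,0],"angular": [0,0,-78.6],"claw": 70}
  ]
}}

```text
time: 15.85
tcp_pos: [0.5686, 0.2497, 0.1967]
tool_rot: [0.716, 0.698, 0.001, 0.001]
wrist_force: [0.5, 0.1, 0.7]
grip_width: 0.0597
grip_force: 0.0
```

```bash
python3 - <<'E'
from h import *
go([.5695,.2467,.042],-1.4)
E
```

```text
rot option [ 0.1 -0.  -0.1]
  rot option [ -0.   -0.2 179.9]
trans cm [-0.3   0.07 15.47] | tcp [0.5686 0.2497 0.1967] yang -1.5 q [ 0.22  0.34  1.54 -0.    1.26  0.25] t 15.85 F [0.5 0.1 0.7] w 0.0597
```

Request:
{"api": "apply_moves", "payload": {
  "rows": [
    {"translation": [-0.3,0.1,5],"angular": [0,0,0],"claw": 70},
    {"translation": [-0.3,0.1,9.5],"angular": [0,0,0],"claw": 70},
    {"translation": [-0.3,0.1,13],"angular": [0,0,0],"claw": 70},
    {"translation": [-0.3,0.1,15.4],"angular": [0,0,0],"claw": 70},
    {"translation": [-0.3,0.1,15.4],"angular": [0,0,0],"claw": 70},
    {"translation": [-0.3,0.1,15.4],"angular": [0,0,0],"claw": 20},
    {"translation": [-0.3,0.1,15.4],"angular": [0,0,0],"claw": 20},
    {"translation": [-0.3,0.1,15.4],"angular": [0,0,0],"claw": 20},
    {"translation": [-0.3,0.1,15.4],"angular": [0,0,0],"claw": 20},
    {"translation": [-0.3,0.1,15.4],"angular": [0,0,0],"claw": 20}
  ],
  "newtons": 70
}}

```text
time: 16.85
tcp_pos: [0.5706, 0.2481, 0.0443]
tool_rot: [0.716, 0.699, 0.002, 0.001]
wrist_force: [0.8, -1.3, 6.1]
grip_width: 0.0273
grip_force: 70.8
```

```bash
python3 - <<'E'
from h import *
go([.5551,.0115,.12],2)
E
```

```text
rot option [ 0.3 -0.  -3.4]
  rot option [-1.000e-01 -4.000e-01  1.766e+02]
trans cm [-23.68  -0.94  -7.59] | tcp [0.5706 0.2481 0.0443] yang -1.4 q [ 0.22  0.54  1.61 -0.    0.99  0.24] t 16.85 F [ 0.8 -1.3  6.1] w 0.0273
```

Request:
{"api": "apply_moves", "payload": {
  "rows": [
    {"translation": [0,0,-4],"angular": [0,0,0],"claw": 20},
    {"translation": [0,0,-7.5],"angular": [0,0,0],"claw": 20},
    {"translation": [-3,-0.2,-7.5],"angular": [0,0,0],"claw": 20},
    {"translation": [-7,-0.4,-7.5],"angular": [0,0,-1],"claw": 20},
    {"translation": [-11,-0.6,-7.5],"angular": [0,0,-2],"claw": 20},
    {"translation": [-15,-0.8,-7.5],"angular": [0,0,-3.4],"claw": 20},
    {"translation": [-19,-0.9,-7.5],"angular": [0,0,-3.4],"claw": 20},
    {"translation": [-22,-0.9,-7.5],"angular": [0,0,-3.4],"claw": 20},
    {"translation": [-23.7,-0.9,-7.5],"angular": [0,0,-3.4],"claw": 20},
    {"translation": [-23.7,-0.9,-7.5],"angular": [0,0,-3.4],"claw": 20},
    {"translation": [-23.7,-0.9,-7.5],"angular": [0,0,-3.4],"claw": 20}
  ]
}}

```text
time: 17.95
tcp_pos: [0.5534, 0.0111, 0.1165]
tool_rot: [0.695, 0.719, 0.0, -0.0]
wrist_force: [-0.5, 0.5, -4.2]
grip_width: 0.0273
grip_force: 71.0
```

```bash
python3 - <<'E'
from h import *
go([.5551,.0115,.0563],2)
im,d=shot('top','t11')
a=cv2.resize(im[130:250,270:460],None,fx=4,fy=4,interpolation=cv2.INTER_CUBIC)
cv2.imwrite('pics/c5.png',a[:,:,::-1])
E
```

```text
rot option [ 0. -0. -0.]
  rot option [ -0.  -0. 180.]
trans cm [0.03 0.17 6.02] | tcp [0.5534 0.0111 0.1165] yang 2.0 q [-0.19  0.3   1.77  0.    1.07 -0.23] t 17.95 F [-0.5  0.5 -4.2] w 0.0273
```

View pics/c5.png

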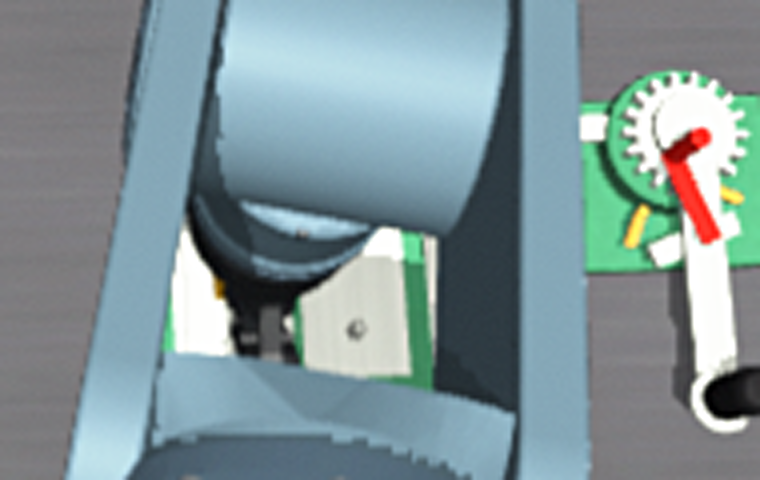

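Request:
{"api": "apply_moves", "payload": {
  "rows": [
    {"translation": [0.2,0.1,2],"angular": [0,0,0],"claw": 20},
    {"translation": [0.2,0.1,4],"angular": [0,0,0],"claw": 20},
    {"translation": [0.2,0.1,4.6],"angular": [0,0,0],"claw": 20},
    {"translation": [0.2,0.1,5],"angular": [0,0,0],"claw": 20},
    {"translation": [0.2,0.1,5],"angular": [0,0,0],"claw": 20}
  ]
}}

```text
time: 18.5
tcp_pos: [0.5547, 0.0137, 0.0664]
tool_rot: [0.694, 0.72, -0.0, -0.0]
wrist_force: [-0.3, 0.1, -4.9]
grip_width: 0.0272
grip_force: 71.1
```

```bash
python3 - <<'E'
from h import *
go([.5551,.013,.0563],2)
im,d=shot('scene','s2')
cv2.imwrite('pics/c6.png',cv2.resize(im[190:310,140:300],None,fx=5,fy=5,interpolation=cv2.INTER_CUBIC)[:,:,::-1])
E
```

```text
rot option [-0.  -0.   0.1]
  rot option [   0.    -0.  -179.9]
trans cm [-0.07  0.04  1.01] | tcp [0.5547 0.0137 0.0664] yang 2.1 q [-0.19  0.38  1.78  0.    0.98 -0.23] t 18.5 F [-0.3  0.1 -4.9] w 0.0272
```

View pics/c6.png

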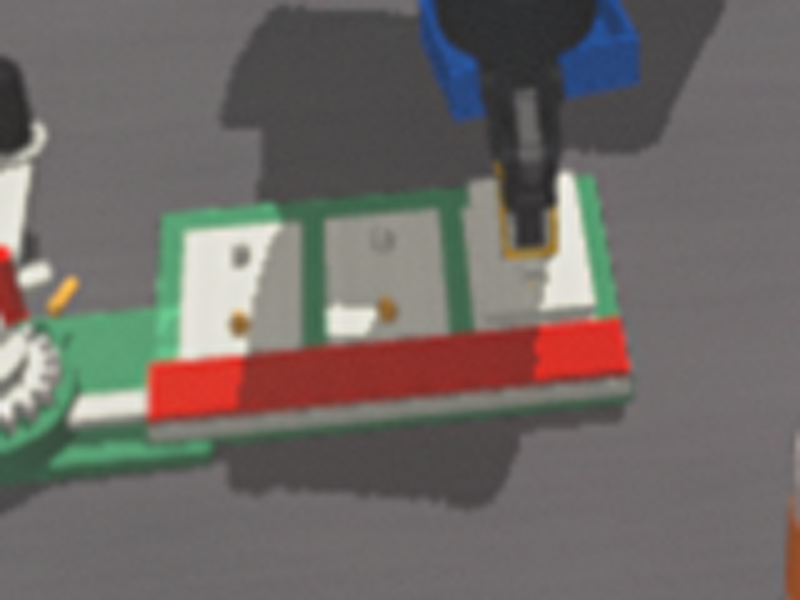

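Request:
{"api": "apply_moves", "payload": {
  "rows": [
    {"translation": [0,0,0.4],"angular": [0,0,0],"claw": 20},
    {"translation": [0,0,0.8],"angular": [0,0,0],"claw": 20},
    {"translation": [0,0,1.0],"angular": [0,0,0],"claw": 20},
    {"translation": [0,0,1.05],"angular": [0,0,0],"claw": 20},
    {"translation": [0,0,1.05],"angular": [0,0,0],"claw": 20}
  ]
}}

```text
time: 19.05
tcp_pos: [0.5548, 0.013, 0.0564]
tool_rot: [0.695, 0.719, 0.0, 0.0]
wrist_force: [-3.5, -0.0, 3.4]
grip_width: 0.0275
grip_force: 71.7
```

Request:
{"api": "apply_moves", "payload": {
  "rows": [
    {"translation": [0,0,0],"angular": [0,0,0],"claw": 60},
    {"translation": [0,0,0],"angular": [0,0,0],"claw": 60},
    {"translation": [0,0,0],"angular": [0,0,0],"claw": 60},
    {"translation": [0,0,-1],"angular": [0,0,0],"claw": 60},
    {"translation": [0,0,-3],"angular": [0,0,0],"claw": 60},
    {"translation": [0,0,-7],"angular": [0,0,0],"claw": 60},
    {"translation": [0,0,-12],"angular": [0,0,0],"claw": 60}
  ]
}}

```text
time: 19.75
tcp_pos: [0.5531, 0.0134, 0.1758]
tool_rot: [0.695, 0.719, -0.001, -0.002]
wrist_force: [1.3, -0.2, 0.1]
grip_width: 0.0512
grip_force: 0.0
```

```bash
python3 - <<'E'
from h import *
go([.4252,.3048,.18],8.2)
im,d=shot('top','t12')
hs=cv2.cvtColor(im,cv2.COLOR_RGB2HSV)
m=(hs[...,0]>20)&(hs[...,0]<35)&(hs[...,1]>150)&(hs[...,2]>120)
k,l,s,c=cv2.connectedComponentsWithStats(m.astype('uint8'));print([(s[i].tolist(),c[i].round(1)) for i in range(1,k) if s[i,4]>8])
E
```

```text
rot option [-0.2 -0.1 -6.2]
  rot option [-1.000e-01  3.000e-01  1.738e+02]
trans cm [ 29.57 -11.75  -0.34] | tcp [0.5531 0.0134 0.1758] yang 2.0 q [-0.19  0.22  1.73 -0.    1.19 -0.23] t 19.75 F [ 1.3 -0.2  0.1] w 0.0512
[([321, 192, 8, 16, 47], array([323.2, 200.9])), ([185, 254, 14, 14, 53], array([194.4, 262.1])), ([184, 256, 5, 9, 14], array([185.1, 259.1]))]
```

Request:
{"api": "apply_moves", "payload": {
  "rows": [
    {"translation": [29.5,-11.7,0],"angular": [0,0,-6.2],"claw": 70},
    {"translation": [29.5,-11.7,0],"angular": [0,0,-6.2],"claw": 70},
    {"translation": [29.5,-11.7,0],"angular": [0,0,-6.2],"claw": 70},
    {"translation": [29.5,-11.7,0],"angular": [0,0,-6.2],"claw": 70},
    {"translation": [29.5,-11.7,0],"angular": [0,0,-6.2],"claw": 70},
    {"translation": [29.5,-11.7,0],"angular": [0,0,-6.2],"claw": 70},
    {"translation": [29.5,-11.7,0],"angular": [0,0,-6.2],"claw": 70},
    {"translation": [29.5,-11.7,0],"angular": [0,0,-6.2],"claw": 70},
    {"translation": [29.5,-11.7,0],"angular": [0,0,-6.2],"claw": 70},
    {"translation": [29.5,-11.7,0],"angular": [0,0,-6.2],"claw": 70}
  ]
}}

```text
time: 20.8
tcp_pos: [0.4278, 0.303, 0.176]
tool_rot: [0.655, 0.756, 0.0, 0.0]
wrist_force: [-0.3, -0.5, -0.5]
grip_width: 0.06
grip_force: 0.0
```

```bash
python3 - <<'E'
from h import *
go([.4252,.3048,.044],8.2)
E
```

```text
rot option [ 0.  0. -0.]
  rot option [  0.  -0. 180.]
trans cm [ 0.22 -0.24 13.2 ] | tcp [0.4278 0.303  0.176 ] yang 8.2 q [ 0.39  0.16  1.81 -0.    1.18  0.25] t 20.8 F [-0.3 -0.5 -0.5] w 0.06
```

Request:
{"api": "apply_moves", "payload": {
  "rows": [
    {"translation": [0.2,-0.2,4],"angular": [0,0,0],"claw": 70},
    {"translation": [0.2,-0.2,8.5],"angular": [0,0,0],"claw": 70},
    {"translation": [0.2,-0.2,11.5],"angular": [0,0,0],"claw": 70},
    {"translation": [0.2,-0.2,13.2],"angular": [0,0,0],"claw": 70},
    {"translation": [0.2,-0.2,13.2],"angular": [0,0,0],"claw": 70},
    {"translation": [0.2,-0.2,13.2],"angular": [0,0,0],"claw": 20},
    {"translation": [0.2,-0.2,13.2],"angular": [0,0,0],"claw": 20},
    {"translation": [0.2,-0.2,13.2],"angular": [0,0,0],"claw": 20},
    {"translation": [0.2,-0.2,13.2],"angular": [0,0,0],"claw": 20},
    {"translation": [0.2,-0.2,13.2],"angular": [0,0,0],"claw": 20}
  ],
  "newtons": 70
}}

```text
time: 21.8
tcp_pos: [0.4265, 0.3058, 0.0455]
tool_rot: [0.654, 0.756, 0.001, 0.001]
wrist_force: [0.5, -3.1, 7.0]
grip_width: 0.0274
grip_force: 70.6
```

```bash
python3 - <<'E'
from h import *
go([.5575,-.0590,.13],2)
E
```

```text
rot option [ 0.2 -0.   6.2]
  rot option [   0.     0.3 -173.8]
trans cm [-37.98   7.77  -8.44] | tcp [0.4265 0.3058 0.0455] yang 8.2 q [ 0.4   0.37  1.87 -0.    0.91  0.25] t 21.8 F [ 0.5 -3.1  7. ] w 0.0274
```

Request:
{"api": "apply_moves", "payload": {
  "rows": [
    {"translation": [0,0,-4],"angular": [0,0,0],"claw": 20},
    {"translation": [0,0,-8],"angular": [0,0,0],"claw": 20},
    {"translation": [-2,0.4,-10],"angular": [0,0,1],"claw": 20},
    {"translation": [-6,1.2,-10],"angular": [0,0,2],"claw": 20},
    {"translation": [-10,2,-10],"angular": [0,0,3],"claw": 20},
    {"translation": [-14,2.9,-10],"angular": [0,0,4],"claw": 20},
    {"translation": [-18,3.7,-10],"angular": [0,0,5],"claw": 20},
    {"translation": [-22,4.5,-10],"angular": [0,0,6.2],"claw": 20},
    {"translation": [-26,5.3,-10],"angular": [0,0,6.2],"claw": 20},
    {"translation": [-30,6.1,-10],"angular": [0,0,6.2],"claw": 20},
    {"translation": [-34,7,-10],"angular": [0,0,6.2],"claw": 20},
    {"translation": [-36.5,7.5,-10],"angular": [0,0,6.2],"claw": 20},
    {"translation": [-38,7.8,-10],"angular": [0,0,6.2],"claw": 20},
    {"translation": [-38,7.8,-10],"angular": [0,0,6.2],"claw": 20},
    {"translation": [-38,7.8,-10],"angular": [0,0,6.2],"claw": 20}
  ]
}}

```text
time: 23.3
tcp_pos: [0.5557, -0.0585, 0.1432]
tool_rot: [0.694, 0.719, -0.0, -0.001]
wrist_force: [0.5, 0.3, -2.9]
grip_width: 0.0274
grip_force: 71.1
```

```bash
python3 - <<'E'
from h import *
go([.5578,-.0590,.0575],2)
E
```

```text
rot option [-0.1 -0.1  0. ]
  rot option [ 1.0e-01 -1.0e-01 -1.8e+02]
trans cm [-0.07  0.22  8.57] | tcp [ 0.5557 -0.0585  0.1432] yang 2.0 q [-0.32  0.27  1.74  0.    1.13 -0.35] t 23.3 F [ 0.5  0.3 -2.9] w 0.0274
```

Request:
{"api": "apply_moves", "payload": {
  "rows": [
    {"translation": [-0.1,0.2,3],"angular": [0,0,0],"claw": 20},
    {"translation": [-0.1,0.2,6],"angular": [0,0,0],"claw": 20},
    {"translation": [-0.1,0.2,7.2],"angular": [0,0,0],"claw": 20},
    {"translation": [-0.1,0.2,7.6],"angular": [0,0,0],"claw": 20},
    {"translation": [-0.1,0.2,7.6],"angular": [0,0,0],"claw": 20}
  ]
}}

```text
time: 23.8
tcp_pos: [0.5585, -0.0596, 0.068]
tool_rot: [0.694, 0.72, -0.0, -0.0]
wrist_force: [-0.0, 0.2, -4.6]
grip_width: 0.0274
grip_force: 71.1
```

Request:
{"api": "apply_moves", "payload": {
  "rows": [
    {"translation": [0,0,0.4],"angular": [0,0,0],"claw": 20},
    {"translation": [0,0,0.8],"angular": [0,0,0],"claw": 20},
    {"translation": [0,0,1.0],"angular": [0,0,0],"claw": 20},
    {"translation": [0,0,1.0],"angular": [0,0,0],"claw": 20}
  ]
}}

```text
time: 24.2
tcp_pos: [0.5585, -0.0603, 0.0577]
tool_rot: [0.695, 0.719, -0.0, -0.0]
wrist_force: [0.3, -0.4, -4.7]
grip_width: 0.0273
grip_force: 71.2
```

Request:
{"api": "apply_moves", "payload": {
  "rows": [
    {"translation": [0,0,0.15],"angular": [0,0,0],"claw": 20},
    {"translation": [0,0,0.15],"angular": [0,0,0],"claw": 20},
    {"translation": [0,0,0.15],"angular": [0,0,0],"claw": 60},
    {"translation": [0,0,0.15],"angular": [0,0,0],"claw": 60},
    {"translation": [0,0,0.15],"angular": [0,0,0],"claw": 60},
    {"translation": [0,0,-1],"angular": [0,0,0],"claw": 60},
    {"translation": [0,0,-3],"angular": [0,0,0],"claw": 60},
    {"translation": [0,0,-7],"angular": [0,0,0],"claw": 60},
    {"translation": [0,0,-12],"angular": [0,0,0],"claw": 60},
    {"translation": [5,-8,-12],"angular": [0,0,0],"claw": 60},
    {"translation": [10,-13,-12],"angular": [0,0,0],"claw": 60},
    {"translation": [15,-17,-12],"angular": [0,0,0],"claw": 60},
    {"translation": [19,-20,-12],"angular": [0,0,0],"claw": 60},
    {"translation": [19,-20,-12],"angular": [0,0,0],"claw": 60}
  ]
}}

```text
time: 25.6
tcp_pos: [0.3696, 0.1034, 0.1786]
tool_rot: [0.695, 0.719, 0.001, 0.001]
wrist_force: [0.8, 0.5, 0.6]
grip_width: 0.0511
grip_force: 0.0
```

```bash
python3 - <<'E'
from h import *
im,d=shot('top','t13');print(baropen(im))
X=cloud('top',d)
for n in((.5551,.0115),(.5578,-.0599)):
    for s in(1,-1):
        for dx in (.020,.042):
            for dy in (-.022,.022):
                q=np.linalg.norm(X[...,:2]-[n[0]+s*dx,n[1]+dy],axis=2)<.004
                print(n,s*dx,dy,q.sum(),np.median(X[q][:,2]).round(4) if q.any() else None)
a=cv2.resize(im[130:250,300:490],None,fx=4,fy=4,interpolation=cv2.INTER_CUBIC)
cv2.imwrite('pics/c7.png',a[:,:,::-1])
E
```

```text
0.017770801550990846
(0.5551, 0.0115) 0.02 -0.022 12 0.0196
(0.5551, 0.0115) 0.02 0.022 9 0.0201
(0.5551, 0.0115) 0.042 -0.022 8 0.0196
(0.5551, 0.0115) 0.042 0.022 8 0.0194
(0.5551, 0.0115) -0.02 -0.022 9 0.0199
(0.5551, 0.0115) -0.02 0.022 10 0.0194
(0.5551, 0.0115) -0.042 -0.022 11 0.0203
(0.5551, 0.0115) -0.042 0.022 10 0.0208
(0.5578, -0.0599) 0.02 -0.022 4 0.0194
(0.5578, -0.0599) 0.02 0.022 7 0.0187
(0.5578, -0.0599) 0.042 -0.022 10 0.0205
(0.5578, -0.0599) 0.042 0.022 12 0.0196
(0.5578, -0.0599) -0.02 -0.022 9 0.0202
(0.5578, -0.0599) -0.02 0.022 10 0.0196
(0.5578, -0.0599) -0.042 -0.022 10 0.0208
(0.5578, -0.0599) -0.042 0.022 12 0.0194
```

View pics/c7.png

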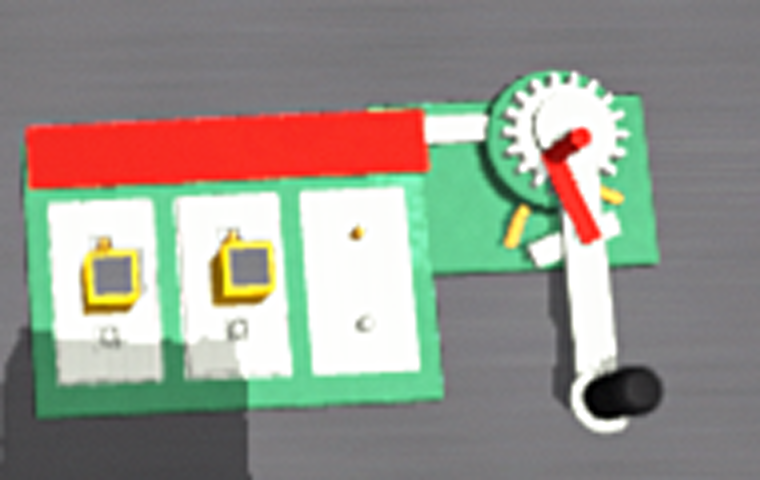

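```bash
python3 - <<'E'
from h import *
o=(300,130)
k=ray('top',up([(640,390)],4,o),.11)[0];p=ray('top',up([(577,141)],4,o),.104)[0]
a=hang(k);print(k,a,np.linalg.norm(k[:2]-AX),p)
g=Y0+np.pi-a;h=np.array([np.cos(g),np.sin(g)]);l=np.array([-h[1],h[0]])
print('post exp',AX+.0177*h-.0154*l,'clamp',AX+.0177*h+.0154*l,'tool y ang',np.degrees(np.arctan2(l[1],l[0])))
P=(p[:2]+AX+.0177*h-.0154*l)/2
go([*P,.18],np.degrees(np.arctan2(l[1],l[0])))
E
```

```text
[ 0.48651326 -0.24602901  0.11      ] -0.011843278220087683 0.14765413832110397 [ 0.61622649 -0.22519862  0.104     ]
post exp [ 0.61558696 -0.22446006] clamp [ 0.61705318 -0.25522514] tool y ang -87.27143014238978
  rot option [-0.3  0.1 89.4]
  rot option [ -0.1  -0.3 -90.6]
trans cm [-34.16  23.94  -0.5 ] | tcp [0.3639 0.1077 0.1772] yang 2.1 q [-0.03 -0.19  2.15  0.    1.19 -0.07] t 25.65 F [-2.   4.9 -1.5] w 0.0511
```

Request:
{"api": "apply_moves", "payload": {
  "rows": [
    {"translation": [-34.2,23.9,-0.5],"angular": [0,0,89.4],"claw": 28},
    {"translation": [-34.2,23.9,-0.5],"angular": [0,0,89.4],"claw": 28},
    {"translation": [-34.2,23.9,-0.5],"angular": [0,0,89.4],"claw": 28},
    {"translation": [-34.2,23.9,-0.5],"angular": [0,0,89.4],"claw": 28},
    {"translation": [-34.2,23.9,-0.5],"angular": [0,0,89.4],"claw": 28},
    {"translation": [-34.2,23.9,-0.5],"angular": [0,0,89.4],"claw": 28},
    {"translation": [-34.2,23.9,-0.5],"angular": [0,0,89.4],"claw": 28},
    {"translation": [-34.2,23.9,-0.5],"angular": [0,0,89.4],"claw": 28},
    {"translation": [-34.2,23.9,-0.5],"angular": [0,0,89.4],"claw": 28},
    {"translation": [-34.2,23.9,-0.5],"angular": [0,0,89.4],"claw": 28},
    {"translation": [-34.2,23.9,-0.5],"angular": [0,0,89.4],"claw": 28},
    {"translation": [-34.2,23.9,-0.5],"angular": [0,0,89.4],"claw": 28},
    {"translation": [-34.2,23.9,-0.5],"angular": [0,0,89.4],"claw": 28}
  ]
}}

```text
time: 26.95
tcp_pos: [0.6219, -0.2308, 0.1833]
tool_rot: [1.0, 0.024, 0.0, 0.0]
wrist_force: [-0.7, 0.2, -0.4]
grip_width: 0.0239
grip_force: 0.0
```

```bash
python3 - <<'E'
from h import *
go([.616,-.225,.106],-87.3)
E
```

```text
rot option [ 0. -0.  0.]
  rot option [   0.    0. -180.]
trans cm [-0.56 -0.61  7.73] | tcp [ 0.6219 -0.2308  0.1833] yang -87.3 q [-0.53  0.44  1.43  0.    1.27  0.99] t 26.95 F [-0.7  0.2 -0.4] w 0.0239
```

Request:
{"api": "apply_moves", "payload": {
  "rows": [
    {"translation": [-0.5,-0.6,2],"angular": [0,0,0],"claw": 28},
    {"translation": [-0.5,-0.6,4],"angular": [0,0,0],"claw": 28},
    {"translation": [-0.5,-0.6,6],"angular": [0,0,0],"claw": 28},
    {"translation": [-0.5,-0.6,7.7],"angular": [0,0,0],"claw": 28},
    {"translation": [-0.5,-0.6,7.7],"angular": [0,0,0],"claw": 28}
  ]
}}

```text
time: 27.45
tcp_pos: [0.6149, -0.2239, 0.103]
tool_rot: [1.0, 0.023, -0.002, -0.001]
wrist_force: [-0.4, 0.2, -0.8]
grip_width: 0.0241
grip_force: 0.0
```

Request:
{"api": "apply_moves", "payload": {
  "rows": [
    {"translation": [0,0.7,0],"angular": [0,0,0],"claw": 28},
    {"translation": [0,1.4,0],"angular": [0,0,0],"claw": 28},
    {"translation": [0,2.1,0],"angular": [0,0,0],"claw": 28},
    {"translation": [0,2.8,0],"angular": [0,0,0],"claw": 28},
    {"translation": [0,3.4,0],"angular": [0,0,0],"claw": 28},
    {"translation": [0,3.6,0],"angular": [0,0,0],"claw": 28},
    {"translation": [0,3.6,0],"angular": [0,0,0],"claw": 28}
  ]
}}

```text
time: 28.15
tcp_pos: [0.6186, -0.2621, 0.1068]
tool_rot: [1.0, 0.023, 0.001, 0.001]
wrist_force: [0.8, 0.8, 0.3]
grip_width: 0.024
grip_force: 0.1
```

Request:
{"api": "apply_moves", "payload": {
  "rows": [
    {"translation": [0,0.3,0],"angular": [0,0,0],"claw": 28},
    {"translation": [0,0.3,0],"angular": [0,0,0],"claw": 28}
  ]
}}

```text
time: 28.35
tcp_pos: [0.6184, -0.2635, 0.1064]
tool_rot: [1.0, 0.023, 0.0, -0.001]
wrist_force: [-0.6, 5.4, 4.2]
grip_width: 0.0243
grip_force: 2.8
```

Request:
{"api": "apply_moves", "payload": {
  "rows": [
    {"translation": [0,0.4,0],"angular": [0,0,0],"claw": 28},
    {"translation": [0,0.4,0],"angular": [0,0,0],"claw": 28}
  ]
}}

```text
time: 28.55
tcp_pos: [0.6188, -0.2645, 0.1063]
tool_rot: [1.0, 0.023, -0.0, -0.003]
wrist_force: [0.3, 15.1, 7.6]
grip_width: 0.0241
grip_force: 7.6
```

Request:
{"api": "apply_moves", "payload": {
  "rows": [
    {"translation": [0,-0.7,0],"angular": [0,0,0],"claw": 28},
    {"translation": [0,-0.7,-4],"angular": [0,0,0],"claw": 28},
    {"translation": [0,-0.7,-8],"angular": [0,0,0],"claw": 45},
    {"translation": [0,-0.7,-8],"angular": [0,0,0],"claw": 45}
  ]
}}

```text
time: 28.95
tcp_pos: [0.6214, -0.2637, 0.1934]
tool_rot: [1.0, 0.023, 0.005, 0.004]
wrist_force: [1.5, -0.5, 0.7]
grip_width: 0.0383
grip_force: 0.0
```

```bash
python3 - <<'E'
from h import *
im,d=shot('top','t14');print(baropen(im))
a=cv2.resize(im[130:250,300:490],None,fx=4,fy=4,interpolation=cv2.INTER_CUBIC)
cv2.imwrite('pics/c8.png',a[:,:,::-1])
go([.485,-.247,.095],-87.3)
E
```

```text
0.017776223856171232
  rot option [ 0.3 -0.4 -0.1]
  rot option [ -0.6  -0.5 179.9]
trans cm [-13.49  -2.27   9.43] | tcp [ 0.6202 -0.263   0.1903] yang -87.4 q [-0.58  0.45  1.4  -0.    1.28  0.95] t 29.0 F [-0.3  0.3 -0. ] w 0.0385
```

View pics/c8.png

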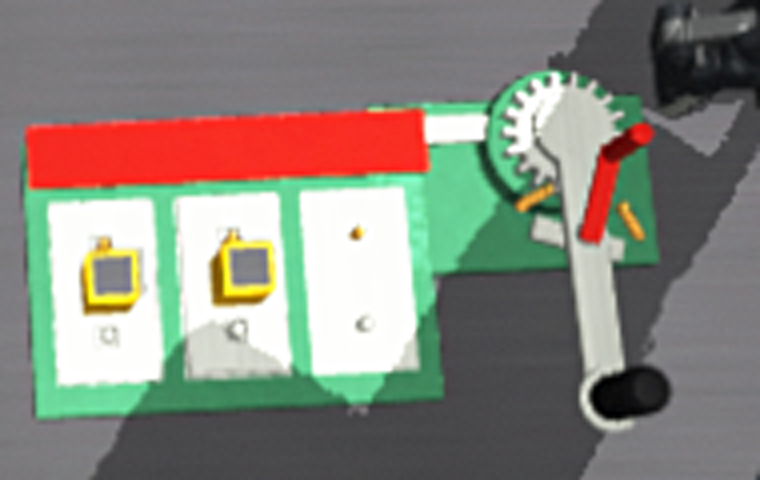

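Request:
{"api": "apply_moves", "payload": {
  "rows": [
    {"translation": [-5,-0.8,0],"angular": [0,0,0],"claw": 45},
    {"translation": [-9.5,-1.4,0],"angular": [0,0,0],"claw": 45},
    {"translation": [-13.4,-2,0],"angular": [0,0,0],"claw": 45},
    {"translation": [-13.4,-2,2],"angular": [0,0,0],"claw": 45},
    {"translation": [-13.4,-2,4],"angular": [0,0,0],"claw": 45},
    {"translation": [-13.4,-2,7],"angular": [0,0,0],"claw": 45},
    {"translation": [-13.4,-2,9.4],"angular": [0,0,0],"claw": 45},
    {"translation": [-13.4,-2,9.4],"angular": [0,0,0],"claw": 34},
    {"translation": [-13.4,-2,9.4],"angular": [0,0,0],"claw": 34}
  ]
}}

```text
time: 29.9
tcp_pos: [0.4829, -0.2471, 0.0913]
tool_rot: [1.0, 0.023, -0.001, -0.0]
wrist_force: [-0.2, -0.8, 0.0]
grip_width: 0.0294
grip_force: 0.0
```

```bash
python3 - <<'E'
from h import *
arc(np.arange(-.5,.51,.1),.095)
E
```

```text
now -0.018 rad 0.1513 [ 0.4829 -0.2471  0.0913] F [-0.2 -0.8  0. ]
-0.5 [ 1.9  6.9 -0.4]
-0.4 [ 1.3  5.6 -0.4]
-0.3 [ 0.8  4.2 -0.4]
-0.2 [ 0.4  2.7 -0.4]
-0.1 [ 0.2  1.2 -0.4]
-0.0 [ 0.1 -0.3 -0.4]
0.1 [ 0.2 -1.8 -0.4]
0.2 [ 0.5 -3.2 -0.4]
0.3 [ 0.8 -4.7 -0.4]
0.4 [ 1.4 -6.1 -0.4]
0.5 [ 2.  -7.4 -0.4]
```

Request:
{"api": "apply_moves", "payload": {
  "rows": [
    {"translation": [0.2,1.2,-0.4],"angular": [0,0,0],"claw": 34},
    {"translation": [0.4,2.7,-0.4],"angular": [0,0,0],"claw": 34},
    {"translation": [0.8,4.2,-0.4],"angular": [0,0,0],"claw": 34},
    {"translation": [1.3,5.6,-0.4],"angular": [0,0,0],"claw": 34},
    {"translation": [1.9,6.9,-0.4],"angular": [0,0,0],"claw": 34},
    {"translation": [1.9,6.9,-0.4],"angular": [0,0,0],"claw": 34},
    {"translation": [1.3,5.6,-0.4],"angular": [0,0,0],"claw": 34},
    {"translation": [0.8,4.2,-0.4],"angular": [0,0,0],"claw": 34},
    {"translation": [0.4,2.7,-0.4],"angular": [0,0,0],"claw": 34},
    {"translation": [0.2,1.2,-0.4],"angular": [0,0,0],"claw": 34},
    {"translation": [0.1,-0.3,-0.4],"angular": [0,0,0],"claw": 34},
    {"translation": [0.2,-1.8,-0.4],"angular": [0,0,0],"claw": 34},
    {"translation": [0.5,-3.2,-0.4],"angular": [0,0,0],"claw": 34},
    {"translation": [0.8,-4.7,-0.4],"angular": [0,0,0],"claw": 34},
    {"translation": [1.4,-6.1,-0.4],"angular": [0,0,0],"claw": 34},
    {"translation": [1.9,-7.2,-0.4],"angular": [0,0,0],"claw": 34},
    {"translation": [1.9,-7.2,-0.4],"angular": [0,0,0],"claw": 34}
  ]
}}

```text
time: 31.6
tcp_pos: [0.4994, -0.1736, 0.0962]
tool_rot: [1.0, 0.024, 0.0, 0.0]
wrist_force: [-1.8, -3.1, -0.0]
grip_width: 0.0291
grip_force: 1.1
```

```bash
python3 - <<'E'
from h import *
arc(np.arange(-.5,.51,.1),.095)
im,d=shot('top','t15');print(baropen(im))
E
```

```text
now 0.488 rad 0.1497 [ 0.4994 -0.1736  0.0962] F [-1.8 -3.1 -0. ]
-0.5 [-0.1 14.2  0.1]
-0.4 [-0.7 12.9  0.1]
-0.3 [-1.2 11.4  0.1]
-0.2 [-1.6 10.   0.1]
-0.1 [-1.8  8.5  0.1]
-0.0 [-1.9  7.   0.1]
0.1 [-1.8  5.5  0.1]
0.2 [-1.5  4.   0.1]
0.3 [-1.1  2.6  0.1]
0.4 [-0.6  1.2  0.1]
0.5 [ 0.1 -0.2  0.1]
0.010570714119927438
```

Request:
{"api": "apply_moves", "payload": {
  "rows": [
    {"translation": [-0.6,1.2,0.1],"angular": [0,0,0],"claw": 34},
    {"translation": [-1.1,2.6,0.1],"angular": [0,0,0],"claw": 34},
    {"translation": [-1.5,4.0,0.1],"angular": [0,0,0],"claw": 34},
    {"translation": [-1.9,7.0,0.1],"angular": [0,0,0],"claw": 34},
    {"translation": [-1.6,10.0,0.1],"angular": [0,0,0],"claw": 34},
    {"translation": [-1.2,11.4,0.1],"angular": [0,0,0],"claw": 34},
    {"translation": [-0.7,12.9,0.1],"angular": [0,0,0],"claw": 34},
    {"translation": [-0.1,14.1,0.1],"angular": [0,0,0],"claw": 34},
    {"translation": [-0.1,14.1,0.1],"angular": [0,0,0],"claw": 34},
    {"translation": [-0.7,12.9,0.1],"angular": [0,0,0],"claw": 34},
    {"translation": [-1.2,11.4,0.1],"angular": [0,0,0],"claw": 34},
    {"translation": [-1.6,10.0,0.1],"angular": [0,0,0],"claw": 34},
    {"translation": [-1.8,8.5,0.1],"angular": [0,0,0],"claw": 34},
    {"translation": [-1.9,7.0,0.1],"angular": [0,0,0],"claw": 34},
    {"translation": [-1.8,5.5,0.1],"angular": [0,0,0],"claw": 34},
    {"translation": [-1.5,4.0,0.1],"angular": [0,0,0],"claw": 34},
    {"translation": [-1.1,2.6,0.1],"angular": [0,0,0],"claw": 34}
  ]
}}

```text
time: 33.35
tcp_pos: [0.4886, -0.2011, 0.095]
tool_rot: [1.0, 0.023, -0.0, 0.001]
wrist_force: [-3.9, -7.0, -1.3]
grip_width: 0.029
grip_force: 3.1
```

Request:
{"api": "apply_moves", "payload": {
  "rows": [
    {"translation": [0.5,-1.4,0],"angular": [0,0,0],"claw": 34},
    {"translation": [1.1,-2.7,0],"angular": [0,0,0],"claw": 34},
    {"translation": [1.1,-2.7,0],"angular": [0,0,0],"claw": 34}
  ]
}}

```text
time: 33.65
tcp_pos: [0.4988, -0.1728, 0.095]
tool_rot: [1.0, 0.024, -0.0, 0.001]
wrist_force: [-1.4, -2.7, 0.3]
grip_width: 0.0292
grip_force: 1.3
```

```bash
python3 - <<'E'
from h import *
arc(np.arange(-.5,.51,.1),.095)
im,d=shot('top','t16');print(baropen(im))
E
```

```text
now 0.491 rad 0.1505 [ 0.4988 -0.1728  0.095 ] F [-1.4 -2.7  0.3]
-0.5 [-0.1 14.3  0. ]
-0.4 [-0.7 12.9  0. ]
-0.3 [-1.2 11.5  0. ]
-0.2 [-1.5 10.1  0. ]
-0.1 [-1.7  8.6  0. ]
-0.0 [-1.8  7.1  0. ]
0.1 [-1.7  5.6  0. ]
0.2 [-1.5  4.1  0. ]
0.3 [-1.1  2.7  0. ]
0.4 [-0.6  1.2 -0. ]
0.5 [ 0.1 -0.1 -0. ]
0.0024964174440468487
```

Request:
{"api": "apply_moves", "payload": {
  "rows": [
    {"translation": [-0.6,1.2,0],"angular": [0,0,0],"claw": 34},
    {"translation": [-1.1,2.7,0],"angular": [0,0,0],"claw": 34},
    {"translation": [-1.5,4.1,0],"angular": [0,0,0],"claw": 34},
    {"translation": [-1.8,7.1,0],"angular": [0,0,0],"claw": 34},
    {"translation": [-1.5,10.1,0],"angular": [0,0,0],"claw": 34},
    {"translation": [-1.2,11.5,0],"angular": [0,0,0],"claw": 34},
    {"translation": [-0.7,12.9,0],"angular": [0,0,0],"claw": 34},
    {"translation": [-0.1,14.2,0],"angular": [0,0,0],"claw": 34},
    {"translation": [-0.1,14.2,0],"angular": [0,0,0],"claw": 34},
    {"translation": [-0.7,12.9,0],"angular": [0,0,0],"claw": 34},
    {"translation": [-1.2,11.5,0],"angular": [0,0,0],"claw": 34},
    {"translation": [-1.5,10.1,0],"angular": [0,0,0],"claw": 34},
    {"translation": [-1.7,8.6,0],"angular": [0,0,0],"claw": 34},
    {"translation": [-1.7,8.6,0],"angular": [0,0,0],"claw": 34}
  ]
}}

```text
time: 35.1
tcp_pos: [0.4854, -0.259, 0.095]
tool_rot: [1.0, 0.023, -0.0, 0.0]
wrist_force: [-2.1, -2.8, -0.6]
grip_width: 0.0289
grip_force: 1.4
```

```bash
python3 - <<'E'
from h import *
arc(np.arange(-.2,.21,.05),.095)
im,d=shot('top','t17');print(baropen(im))
E
```

```text
now -0.098 rad 0.15 [ 0.4854 -0.259   0.095 ] F [-2.1 -2.8 -0.6]
-0.2 [ 0.2  1.5 -0. ]
-0.15 [ 0.1  0.8 -0. ]
-0.1 [-0.  0. -0.]
-0.05 [-0.  -0.7 -0. ]
-0.0 [-0.1 -1.5 -0. ]
0.05 [-0.  -2.2 -0. ]
0.1 [ 0. -3. -0.]
0.15 [ 0.1 -3.7 -0. ]
0.2 [ 0.3 -4.4 -0. ]
0.001207578473194311
```

Request:
{"api": "apply_moves", "payload": {
  "rows": [
    {"translation": [0,-0.4,0],"angular": [0,0,0],"claw": 34},
    {"translation": [0,-0.8,0],"angular": [0,0,0],"claw": 34},
    {"translation": [0,-0.8,0],"angular": [0,0,0],"claw": 34}
  ]
}}

```text
time: 35.45
tcp_pos: [0.4856, -0.253, 0.0951]
tool_rot: [1.0, 0.023, 0.0, 0.001]
wrist_force: [-3.2, -4.8, -0.4]
grip_width: 0.0291
grip_force: 2.2
```

Request:
{"api": "apply_moves", "payload": {
  "rows": [
    {"translation": [0,-0.4,0],"angular": [0,0,0],"claw": 34},
    {"translation": [0,-0.8,0],"angular": [0,0,0],"claw": 34},
    {"translation": [0,-0.8,0],"angular": [0,0,0],"claw": 34}
  ]
}}

```text
time: 35.75
tcp_pos: [0.4848, -0.2459, 0.0951]
tool_rot: [1.0, 0.023, -0.0, 0.002]
wrist_force: [-5.1, -8.4, 0.4]
grip_width: 0.0288
grip_force: 4.1
```

```bash
python3 - <<'E'
from h import *
arc(np.arange(-.05,.21,.05),.095)
im,d=shot('top','t18');print(baropen(im))
E
```

```text
now -0.01 rad 0.1493 [ 0.4848 -0.2459  0.0951] F [-5.1 -8.4  0.4]
-0.05 [-0.1  0.6  0. ]
0.0 [-0.1 -0.2  0. ]
0.05 [-0.  -0.9  0. ]
0.1 [ 0.  -1.7  0. ]
0.15 [ 0.1 -2.4  0. ]
0.2 [ 0.3 -3.1 -0. ]
0.0007509055795036843
```

Request:
{"api": "apply_moves", "payload": {
  "rows": [
    {"translation": [0,-0.4,0],"angular": [0,0,0],"claw": 34},
    {"translation": [0,-0.9,0],"angular": [0,0,0],"claw": 34},
    {"translation": [0,-0.9,0],"angular": [0,0,0],"claw": 34}
  ]
}}

```text
time: 36.1
tcp_pos: [0.4842, -0.2378, 0.0951]
tool_rot: [1.0, 0.023, -0.001, 0.002]
wrist_force: [-7.1, -12.7, -0.9]
grip_width: 0.0288
grip_force: 6.2
```

Request:
{"api": "apply_moves", "payload": {
  "rows": [
    {"translation": [0,-0.4,0],"angular": [0,0,0],"claw": 34},
    {"translation": [0,-0.8,0],"angular": [0,0,0],"claw": 34},
    {"translation": [0,-0.8,0],"angular": [0,0,0],"claw": 34}
  ]
}}

```text
time: 36.4
tcp_pos: [0.4838, -0.2308, 0.0951]
tool_rot: [1.0, 0.023, -0.001, 0.003]
wrist_force: [-8.2, -16.4, -3.4]
grip_width: 0.0292
grip_force: 8.1
```

```bash
python3 - <<'E'
from h import *
arc(np.arange(-.05,.21,.05),.095)
im,d=shot('top','t19');print(baropen(im))
E
```

```text
now 0.09 rad 0.1504 [ 0.4838 -0.2308  0.0951] F [ -8.2 -16.4  -3.4]
-0.05 [-0.   2.1  0. ]
0.0 [-0.   1.4  0. ]
0.05 [-0.   0.6  0. ]
0.1 [ 0.1 -0.1  0. ]
0.15 [ 0.2 -0.9  0. ]
0.2 [ 0.3 -1.6 -0. ]
0.0007129425793820435
```

Request:
{"api": "apply_moves", "payload": {
  "rows": [
    {"translation": [0,0.9,0],"angular": [0,0,0],"claw": 34},
    {"translation": [0,1.8,0],"angular": [0,0,0],"claw": 40},
    {"translation": [0,2.2,0],"angular": [0,0,0],"claw": 45},
    {"translation": [0,2.2,0],"angular": [0,0,0],"claw": 45}
  ]
}}

```text
time: 36.85
tcp_pos: [0.4861, -0.2502, 0.095]
tool_rot: [1.0, 0.023, 0.001, 0.001]
wrist_force: [0.2, -4.7, -0.9]
grip_width: 0.0386
grip_force: 2.7
```

Request:
{"api": "apply_moves", "payload": {
  "rows": [
    {"translation": [0,0.5,0],"angular": [0,0,0],"claw": 45},
    {"translation": [0,0.5,-2],"angular": [0,0,0],"claw": 45},
    {"translation": [0,0.5,-6],"angular": [0,0,0],"claw": 45},
    {"translation": [0,0.5,-11],"angular": [0,0,0],"claw": 45},
    {"translation": [-3,4,-13],"angular": [0,0,0],"claw": 45},
    {"translation": [-5,7,-14],"angular": [0,0,0],"claw": 45},
    {"translation": [-5,7,-14],"angular": [0,0,0],"claw": 45},
    {"translation": [-5,7,-14],"angular": [0,0,0],"claw": 45}
  ]
}}

```text
time: 37.65
tcp_pos: [0.4386, -0.3209, 0.2347]
tool_rot: [1.0, 0.022, 0.0, -0.001]
wrist_force: [-0.9, 1.4, -0.2]
grip_width: 0.0385
grip_force: 0.0
```

```bash
python3 - <<'E'
from h import *
im,d=shot('top','t20');print(baropen(im))
cv2.imwrite('pics/c9.png',cv2.resize(im[60:340,90:510],None,fx=1.9,fy=1.9,interpolation=cv2.INTER_CUBIC)[:,:,::-1])
X=cloud('top',d)
for n in((.5551,.0115),(.5578,-.0599)):
    for dx,dy in((-.042,-.022),(-.042,.022),(.03,-.022),(.03,.022)):
        q=np.linalg.norm(X[...,:2]-[n[0]+dx,n[1]+dy],axis=2)<.004;print(np.median(X[q][:,2]).round(4),end=' ')
E
```

```text
0.0007202450345061492
0.0198 0.0194 0.0208 0.0194 0.0201 0.0198 0.0198 0.0205
```

View pics/c9.png

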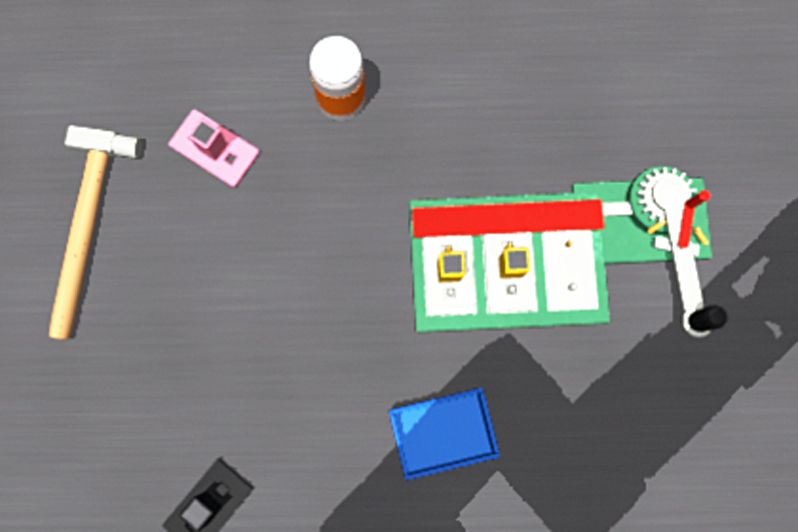

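Both feet sit flat in nests 2 and 1. The bar is closed over them, the pawl is at clamp, and the bystanders haven't moved.

```bash
python3 -c "
from plant import r
print(r.job_done())"
```

```text
the job is handed in; nothing more can be done
None
```

The job is handed in: both post feet on the bench are flat in the middle and left-hand nests, the bar was fully opened and then fully closed over them, the pawl is at clamp, and the hammer, oil can and tray are where they were.

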